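# Lock the cup-filling jig with its T-handle key

### The job

Lock the nest plate of the cup-filling jig: take the T-handle key out of its holder, set it on the square head deep in the round well of the grey lock block and turn it clockwise, seen from above, until it stops. Then put the key back upright in its holder, without moving the cup stack and the small steel pot that stand nearby.

Things in the scene. Friction and masses are not known exactly. Their poses are not given: they have to be found in the camera images.
- key: Loose steel T-handle key, 127 mm tall, 0.15 kg, upright in its holder. Origin: centre of its lower end, where a square socket opens downward; z up the stem, x along the cross bar. Socket outside 21.5 x 21.5 x 26 mm tall, inside 14.5 x 14.5 mm, 20 mm deep, sides parallel to x and y. Stem 12 mm thick. It fits the lock head in four positions a quarter turn apart, with 0.24 rad of play either way.
- key_hub (a point): Where to grasp the key, 118 mm above its lower end: centre of the flat-sided dark hub at its top, 28 mm along x, 14 mm along y (grasp across y), 18 mm high; axes as the key's. The 10 mm cross bar runs through it along x, 104 mm long over its ball ends, at the same height.
- holder: Fixed grey upright round cup for the key on a 62 mm flange: outside 44 mm, bore 36 mm, rim 45 mm high, inner floor 6 mm high. Origin: on its axis, at the table top. The key stands loosely on the inner floor, turned any way.
- jig: Fixed level jig. Origin: at the table top on the lock's vertical axis; x points from the grey lock block to the aluminium nest plate with two film cups. Block: x -33 to 33 mm, y -30 to 56 mm, 62 mm high; round well on the lock's axis, 38 mm bore, floor 14 mm above the table. Nest plate: x 36 to 132 mm, y -88 to 48 mm, up to about 45 mm high with its cups.
- lock_head (a point): Centre of the top of the lock head, a 12 x 12 mm square steel stud in the middle of the well, top 32 mm above the table (30 mm below the block's rim): straight-sided from 14 to 24 mm height, tapering above to 5 x 5 mm. x and y lie parallel to the square's sides and turn with it; z up. With the key fully on, the key's lower end is at the well floor.
- lock (a joint): Angle of the lock, rad: 0 unlocked (tongue hidden in the block), 1.2 locked (hard stop; the flat steel tongue reaches out of the block over the nest plate's flange). It grows as the head turns clockwise seen from above, starts between 0 and 0.2, has 0.12 N m of friction and stays where it is left.
- cup_stack: Bystander: stack of thin green film cups, 69 mm wide, 65 mm high, light, loose. Origin: centre of its underside.
- steel_pot: Bystander: small empty round steel pot, 57 mm wide, 40 mm high, loose. Origin: centre of its underside.

How it is judged:
On the way, in this order (a step that is already met when the one before it is completed fails the run):
1. the key's socket is on the square head in the well (horizontal distance between key and lock_head below 0.006 m and z of key in the frame of jig below 0.023 m and angle between key's own z axis and vertical below 0.2 rad), for 0.1 s.
2. the lock is turned home with the key on the head (value of joint lock above 1.1 rad and horizontal distance between key and lock_head below 0.008 m and z of key in the frame of jig below 0.028 m), for 0.1 s.
At the end, for the whole second after the job is handed in: The lock is turned to its stop (at least 1.1 of 1.2 rad); the key stands at rest in its holder, its lower end within 12 mm of the holder's axis and within 6 mm of the holder's inner floor, tilted less than 0.2 rad; the cup stack and the steel pot are within 30 mm of where they stood (value of joint lock above 1.1 rad and horizontal distance between key and holder below 0.012 m and z of key in the frame of holder below 0.012 m and angle between key's own z axis and vertical below 0.2 rad and linear speed of key below 0.03 m/s and distance of each of cup_stack, steel_pot from where it was at the start of the episode below 0.03 m); the robot touches nothing.
It fails at once if the cup stack or the steel pot is pushed 30 mm or more from its place (distance of any of cup_stack, steel_pot from where it was at the start of the episode above 0.03 m).
It also fails if it takes over 54 s, if anything falls off the work surface, if the arm or the gripper's body presses on something with over 40 N, if the wrist force passes 120 N, or if a joint passes its speed limit or range.

### The arm

A 7-joint arm with a two-finger parallel gripper is mounted at the origin on a cart in front of the work surface, level with it; the furniture and walls round the work are solid. World frame = base frame: x ahead of the robot, y to its left, z up, the work surface at z = 0. Lengths are in m, angles in rad, forces in N, time in s.
With the tool pointing down it reaches from about 0.35 to 0.9 m from the base axis. Payload 8.1 kg.
Tool frame: the origin (TCP) lies where the fingers leave the gripper's body, on its centre line; the fingertips stand 66 mm ahead of it and the grasp point (between the pads) lies 47 mm ahead of it; x points along the fingers, y is the direction in which the jaws open and shut, and the axes are right-handed (so a half turn about x gives the same grasp; the last joint's range is limited). The gripper opens to 92 mm and grips with 3 to 60 N. Pads are 19 mm wide; open, the fingers measure 130 mm over their backs; the gripper's body (75 mm by 190 mm) begins 47 mm behind the grasp point.
Start: joints at [1.124, 0.434, 0.025, 1.573, -0.012, 1.134, -0.075], TCP at [0.211, -0.588, 0.292] pointing down, gripper open.
Joint ranges: [-2.62, 2.62], [-0.44, 2.09], [-1.27, 1.32], [0.08, 2.57], [-1.32, 4.46], [0.12, 2], [-2.74, 2.74]. Speed limits (rad/s): [2.22, 2.22, 3.01, 3.01, 3.14, 3.14, 3.14].

### API

Orientations are given as a unit quaternion [w, x, y, z].
In Python, from plant import * gives the robot as it stands. The module is installed in compiled form; this text tells all that it offers.
- The arm moves only by the shell command python3 -m pendant 'ROWS'. ROWS is JSON, a list of rows, each a list of 7 numbers: the shift along the world's x, y, z in mm, then the turn, a rotation vector about the world's x, y, z in degrees, then the gripper's target within -1 to 1 (fully open at 1, half-way at 0, shut at -1). In form: [[dx, dy, dz, rx, ry, rz, fingers], ...]. A call has exactly 5 rows; each row is the pose to reach, as a shift and turn from the pose commanded when the call began; what a row does not reach only later rows make up. A row lasts 1/10 s, in which the tool goes at most 50 mm and 8.59 degrees, less where a joint would pass 70% of its speed; a pose out of reach is approached as far as the arm can. A call with a gripper value outside its range is refused whole. The fingers move at their own pace and stop on an object; the grip force is fixed at half the most. Time passes only in rows, so rows that repeat a pose let the fingers close, or fill a call up. It gives the time, the measured TCP pose, the force and the opening at its end, in the units of the state.
- get_state(): the state, without advancing time (a new reading comes with each control period).
- grab_frame(name): name is "side" or "top"; returns the picture (384x512x3 uint8, red, green, blue); there is no depth.
- get_calibration(name): a dict with "mtx" (3x3 intrinsics, pixels), "origin" and "attitude" of the camera in the world. Camera axes: x right, y down, z forward; pixel columns grow to the right and rows downward; lengths in m; the calibration is good to about 2 mm. A picture is of the moment at which its call begins. get_calibration takes no time and is no camera call.
- sign_off(): hands the job in, once; it reports no verdict.
Trained networks look in the newest picture that a camera, given by its name, has taken for a name from the list of things; names that differ only in an ending like _2 or _b are one class to them, and where a whole thing is asked for, a point or a joint stands for the part that bears it (a point fixed in the world has none). Each returns a list of dicts, best first, with "conf" (0 to 1); they miss things now and then, are a little off and sometimes report something else, mostly with a low value. They report only what shows in the picture. A call takes as long as a camera call.
- cut_out(camera, target): "region" (384x512 bool, what is visible of it) and "box" ([centre column, centre row, width, height] in pixels, round what is visible of it).
The state is a dict: "t": time; "joint_positions": joint angles; "dq": joint speeds; "tau": joint torques, N m; "tcp_pos": TCP position; "eef_rot": TCP orientation; "force": force on the tool from outside, world axes, zero at the start; "wrist_torque": the same for the moment, N m; "grip_width": opening from 0.0 (shut) to 1.0 (fully open).
Only numpy, scipy, OpenCV 4.12 (cv2) and the standard library are available. Lean on these libraries where they do the work, as an engineer would, in place of code of your own. Each camera call takes 0.05 s, during which the arm holds its last target.

## Working session

There is one attempt and no reset: what is moved stays moved. The work goes in short steps, Python scripts to look and compute and a shell command to move; the robot and the scene stay as the last step left them, time stands still between calls to the robot, and variables do not carry over. Pictures are saved under pics/ and viewed, and the job is handed in when it is done.

```bash
mkdir -p pics
python3 - <<'E'
from plant import *
import cv2
s=get_state()
for k,v in s.items(): print(k,v)
for n in("side","top"):
    f=grab_frame(n); cv2.imwrite(f"pics/{n}0.png",cv2.resize(f[:,:,::-1],(800,600),interpolation=cv2.INTER_CUBIC)); cv2.imwrite(f"pics/{n}0raw.png",f[:,:,::-1])
    print(n,get_calibration(n))
    for t in("key","holder","jig","lock_head","cup_stack","steel_pot"):
        for d in cut_out(n,t)[:2]:
            print(t,round(d["conf"],2),[round(float(x),1) for x in d["box"]])
print(get_state()["t"])
E
```

```text
t 0.0
joint_positions [ 1.1243842   0.43523115  0.02498985  1.57411659 -0.0116104   1.13400733
 -0.07513506]
dq [-0.0017867  -0.00067518  0.00162336 -0.00058765  0.00074497  0.00175194
  0.00159507]
tau [-2.51520243e-05 -6.67864037e+01  9.85065512e-01 -3.14471555e+01
 -6.05015131e-02  4.26323642e-02  1.27686194e-04]
tcp_pos [ 0.2104796  -0.5880447   0.29143248]
eef_rot [-0.12036225 -0.69654406 -0.12146699  0.69683934]
force [-0.03963612 -1.0070487  -0.29053192]
wrist_torque [ 0.00184917 -0.02547137 -0.02924805]
grip_width 0.9978860876412486
side {'mtx': array([[407.51082354,   0.        , 256.09188934],
       [  0.        , 407.51082354, 191.47829247],
       [  0.        ,   0.        ,   1.        ]]), 'origin': array([0.52322787, 0.438818  , 0.46392171]), 'attitude': array([-0.00567369,  0.02855611,  0.84599532, -0.53239485])}
key 0.84 [281.1, 184.3, 51.3, 38.3]
holder 0.84 [281.5, 211.8, 29.7, 28.7]
cup_stack 0.68 [314.7, 245.1, 33.4, 39.0]
steel_pot 0.63 [206.9, 202.8, 24.0, 23.3]
top {'mtx': array([[417.60610161,   0.        , 256.28336894],
       [  0.        , 417.60610161, 187.48661592],
       [  0.        ,   0.        ,   1.        ]]), 'origin': array([ 0.4101478 , -0.33842359,  0.9530956 ]), 'attitude': array([ 0.03603275, -0.70391236,  0.70925533, -0.01288081])}
key 0.75 [283.9, 206.2, 13.2, 57.9]
holder 0.85 [284.2, 208.3, 28.2, 23.4]
holder 0.45 [281.9, 208.2, 11.1, 53.3]
jig 0.56 [235.6, 148.8, 81.6, 80.3]
lock_head 0.46 [228.2, 167.3, 11.0, 9.2]
cup_stack 0.56 [217.8, 229.1, 26.1, 29.2]
steel_pot 0.71 [314.1, 129.9, 23.4, 24.6]
0.7
```

View pics/side0.png

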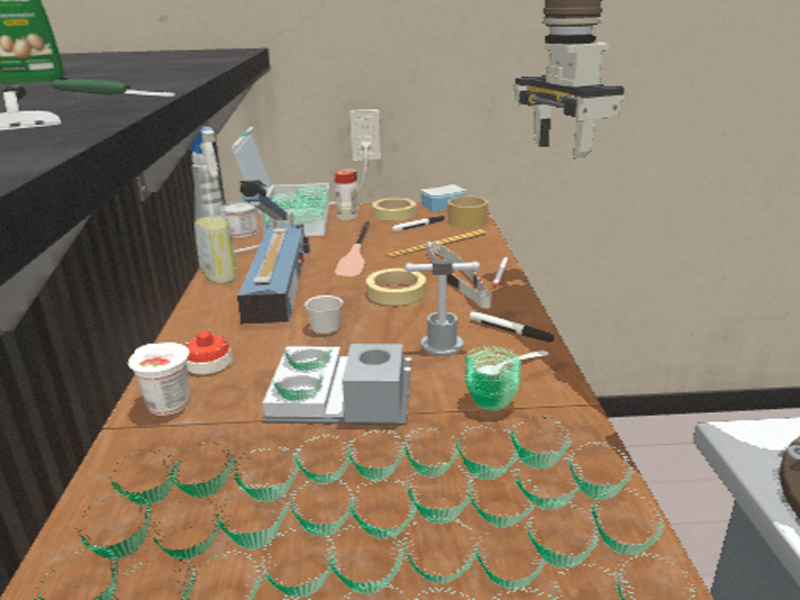

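View pics/top0.png

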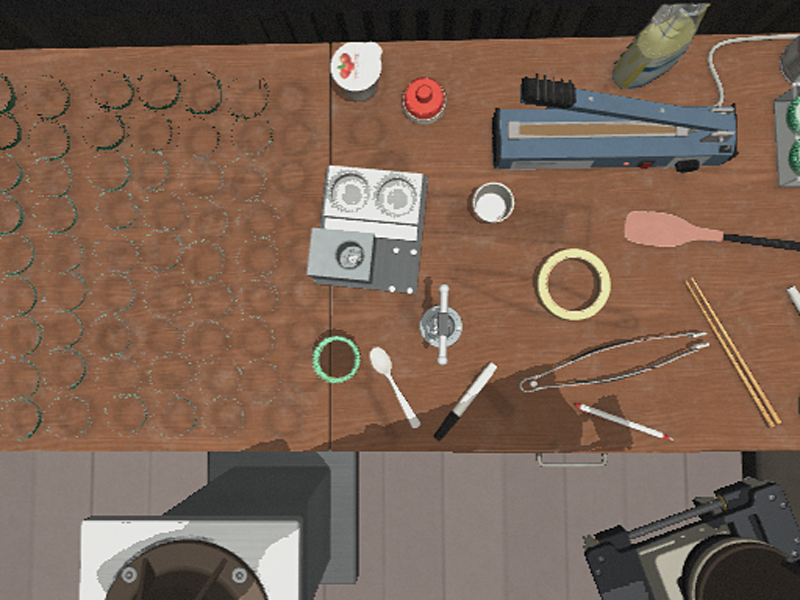

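Run:
```python
import cv2
f=cv2.imread("pics/top0raw.png")
cv2.imwrite("pics/top0crop.png",cv2.resize(f[95:255,180:350],(765,600*765//638 if 0 else 600),interpolation=cv2.INTER_CUBIC))
f=cv2.imread("pics/side0raw.png")
cv2.imwrite("pics/side0crop.png",cv2.resize(f[140:290,180:380],(800,600),interpolation=cv2.INTER_CUBIC))
```

```text
(no output)
```

View pics/top0crop.png

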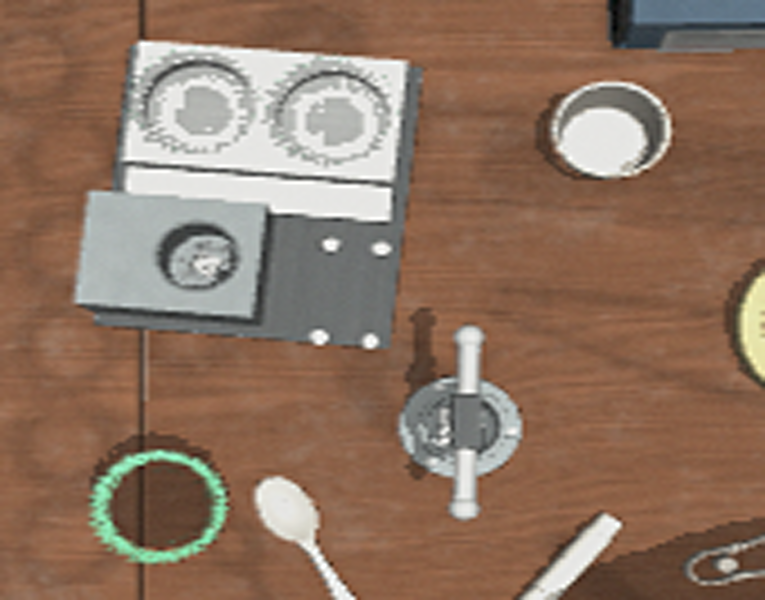

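View pics/side0crop.png

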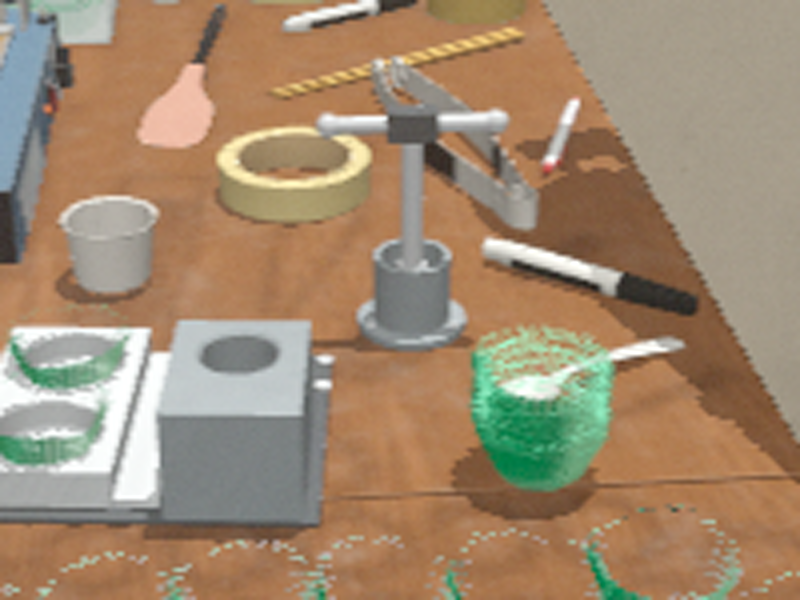

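The side view shows the key upright in its holder (hub ~(442,268) in the 800 px picture), the lock block well at (374,357), the pot at (324,314) and the cup stack at (492,378). In the top view the key hub is at (442,325), the well at (350,255), the stack at (336,359) and the pot at (492,203).

```bash
cat > h.py <<'E'
from plant import *
import numpy as np, cv2
from scipy.spatial.transform import Rotation as R
def cam(n):
    c=get_calibration(n); q=np.array(c["attitude"]); return c["mtx"],np.array(c["origin"]),R.from_quat(q[[1,2,3,0]]).as_matrix()
def onz(n,uv,z):
    K,o,A=cam(n); d=A@np.linalg.solve(K,[uv[0],uv[1],1]); return o+d*(z-o[2])/d[2]
def proj(n,p):
    K,o,A=cam(n); c=A.T@(np.array(p)-o); c=K@c; return c[:2]/c[2]
def up(n,f,c0,r0,w,h,name,s=None):
    s=s or min(800/w,600/h); cv2.imwrite("pics/"+name,cv2.resize(f[r0:r0+h,c0:c0+w,::-1],None,fx=s,fy=s,interpolation=cv2.INTER_CUBIC))
def ell(m):
    c,_=cv2.findContours(m.astype(np.uint8),0,1); c=max(c,key=cv2.contourArea); return c
E
python3 - <<'E'
from h import *
f=grab_frame("top"); g=grab_frame("side")
up("top",f,200,135,70,52,"lock1.png"); up("top",f,255,170,64,48,"key1.png")
s=lambda t:cut_out("top",t)[0]
S=lambda t:cut_out("side",t)[0]
k=s("key")["region"]; K=S("key")["region"]
# bar axis in top
v,u=np.nonzero(k); P=np.array([onz("top",(a,b),.124)[:2] for a,b in zip(u,v)])
print("key pix",P.min(0),P.max(0)); c=P.mean(0); w,V=np.linalg.eigh(np.cov((P-c).T)); print("mean",c,w,"bar ang",np.degrees(np.arctan2(*V[::-1,1])))
h=s("holder")["region"]; c=ell(h); e=cv2.minEnclosingCircle(c); print("holder top",e,onz("top",e[0],.003))
d=S("key"); print("side key box",d["box"]); d=S("holder");print("side holder",d["box"])
for t,z in(("cup_stack",.065),("steel_pot",.04)):
    e=cv2.minEnclosingCircle(ell(s(t)["region"])); print(t,e,onz("top",e[0],z))
d=cut_out("top","lock_head"); print([(x["conf"],x["box"]) for x in d]); print(onz("top",d[0]["box"][:2],.032))
j=s("jig"); c=ell(j["region"]); r=cv2.minAreaRect(c); print("jig",r)
print(get_state()["t"])
E
```

```text
key pix [ 0.37729832 -0.37210358] [ 0.47620856 -0.35217988]
mean [ 0.4233822  -0.36371405] [1.97584995e-05 6.51127054e-04] bar ang 177.93910624293642
holder top ((278.5, 208.0), 13.086352348327637) [ 0.42901563 -0.35765575  0.003     ]
side key box [281.9, 185.8, 49.1, 39.3]
side holder [281.8, 212.6, 24.6, 29.9]
cup_stack ((223.5, 218.5), 2.12142014503479) [ 0.40629703 -0.23930881  0.065     ]
steel_pot ((315.3157958984375, 129.36842346191406), 12.905574798583984) [ 0.60081648 -0.43968975  0.04      ]
[(0.58, [227.0, 163.8, 11.8, 12.4])]
[ 0.52753794 -0.24356091  0.032     ]
jig ((235.7616729736328, 146.08114624023438), (72.60083770751953, 78.32062530517578), 7.765166282653809)
1.25
```

View pics/lock1.png

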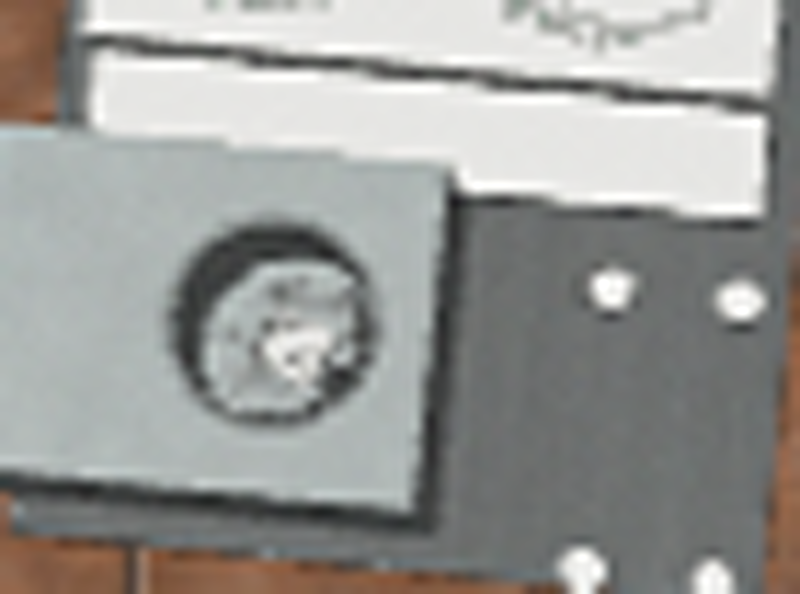

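View pics/key1.png

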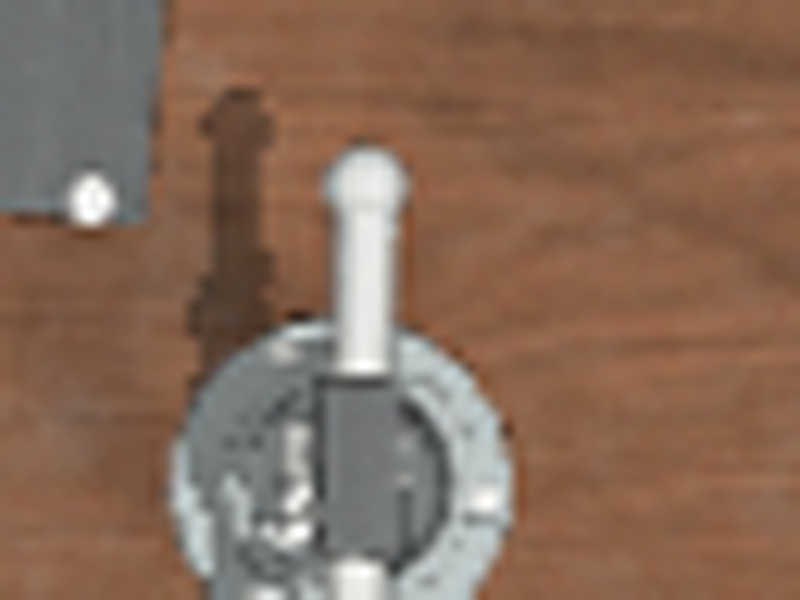

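Run:
```python
from h import *
h=-0.46
L=lambda u,v:(200+u/11.43+h,135+v/11.43+h)
Kk=lambda u,v:(255+u/12.5+h,170+v/12.5+h)
w=onz("top",L(275,320),.062); print("well",w)
tr=onz("top",L(453,163),.062); tl=onz("top",L(0,125),.062); br=onz("top",L(415,513),.062); bl=onz("top",L(0,468),.062)
for a,b in((tr,tl),(br,bl),(br,tr)):
    d=b-a; print(np.degrees(np.arctan2(d[1],d[0])),np.linalg.norm(d))
print("expected well from corner: ", tr,br)
hub=onz("top",Kk(357,470),.133); print("hub top",hub)
a=onz("top",Kk(367,180),.124); b=onz("top",(282.9,229.9),.124); print("balls",a,b,(a+b)/2,np.linalg.norm(a-b),np.degrees(np.arctan2(*(a-b)[1::-1])))
# side check: hub at side0crop (413,125) scale4 ; balls (330,123),(497,121)
f=lambda u,v:(180+u/4-.4,140+v/4-.4)
for p in((413,125),(330,123),(497,121)): print("side",onz("side",f(*p),.124))
print("side well",onz("side",f(240,353),.062), "holder rim side",onz("side",f(412,253),.045))
print("top rim/flange: ",[onz("top",Kk(343,495),.0)])
# overlay
im=grab_frame("top");
```

```text
well [ 0.52653202 -0.23930748  0.062     ]
84.49962256502145 0.08633062628177117
83.27065522152446 0.0788933681122414
-6.364790681953223 0.06663568679923579
expected well from corner:  [ 0.55599286 -0.27303011  0.062     ] [ 0.4897679 -0.265643   0.062    ]
hub top [ 0.42805323 -0.36404166  0.133     ]
balls [ 0.4743179  -0.36641055  0.124     ] [ 0.38338458 -0.36344205  0.124     ] [ 0.42885124 -0.3649263   0.124     ] 0.09098176322873043 -1.8697405279296238
side [ 0.42906947 -0.36443994  0.124     ]
side [ 0.47318783 -0.37183698  0.124     ]
side [ 0.38359185 -0.36527243  0.124     ]
side well [ 0.52649599 -0.23872077  0.062     ] holder rim side [ 0.42863601 -0.36786054  0.045     ]
top rim/flange:  [array([ 0.42642706, -0.36560169,  0.        ])]
```

Run:
```python
from h import *
s=get_state(); q=s["eef_rot"]; M=R.from_quat(q[[1,2,3,0]]).as_matrix(); print(M.round(3)); y=M[:,1]; print("tool y yaw",np.degrees(np.arctan2(y[1],y[0])), s["tcp_pos"])
```

```text
[[ 0.     0.337 -0.942]
 [-0.    -0.942 -0.337]
 [-1.     0.    -0.   ]]
tool y yaw -70.30851700423594 [ 0.21062201 -0.58844768  0.29223882]
```

```bash
python3 -m pendant '[[25,26,0,0,0,-4,1],[55,56,0,0,0,-8,1],[85,88,0,0,0,-13,1],[118,121,0,0,0,-18,1],[145,149,0,0,0,-22,1]]'; python3 -m pendant '[[20,21,0,0,0,0,1],[45,46,0,0,0,0,1],[65,67,0,0,0,0,1],[73,75,0,0,0,0,1],[73,75,0,0,0,0,1]]'
```

```text
t: 1.8
tcp_pos: [0.3575, -0.4374, 0.2924]
eef_rot: [-0.015, 0.707, -0.015, -0.707]
force: [1.3, -0.6, -0.4]
grip_width: 0.998
t: 2.3
tcp_pos: [0.4298, -0.3633, 0.2922]
eef_rot: [-0.013, 0.707, -0.013, -0.707]
force: [-0.7, -0.4, -0.8]
grip_width: 1.0
```

```bash
python3 -m pendant '[[-1,-1,-20,0,0,0,1],[-1,-1,-45,0,0,0,1],[-1,-1,-65,0,0,0,1],[-1,-1,-70,0,0,0,1],[-1,-1,-70,0,0,0,1]]'
python3 - <<'E'
from h import *
g=grab_frame("side"); up("side",g,220,100,140,105,"s2.png")
g=grab_frame("top"); up("top",g,220,150,120,90,"t2.png")
E
```

```text
t: 2.8
tcp_pos: [0.4264, -0.3665, 0.2219]
eef_rot: [0.015, -0.706, 0.015, 0.708]
force: [0.8, 0.2, 0.2]
grip_width: 0.995
```

View pics/s2.png

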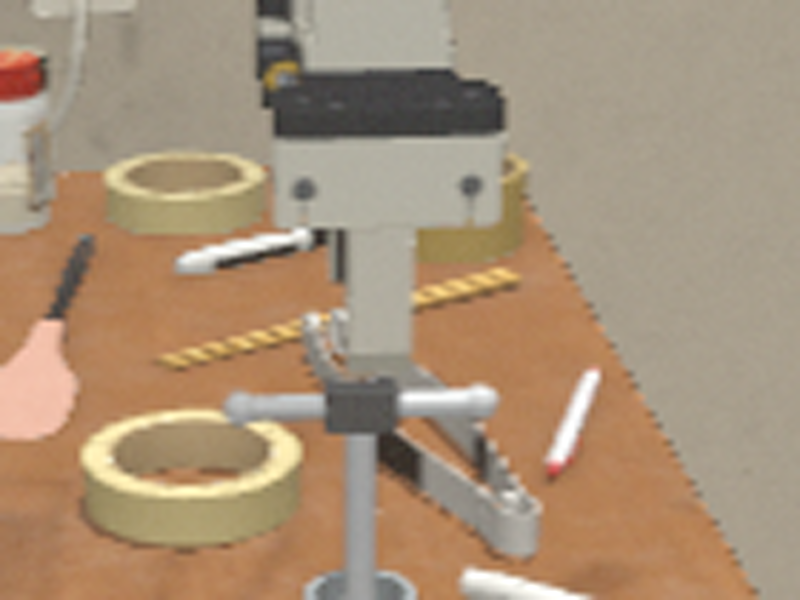

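View pics/t2.png

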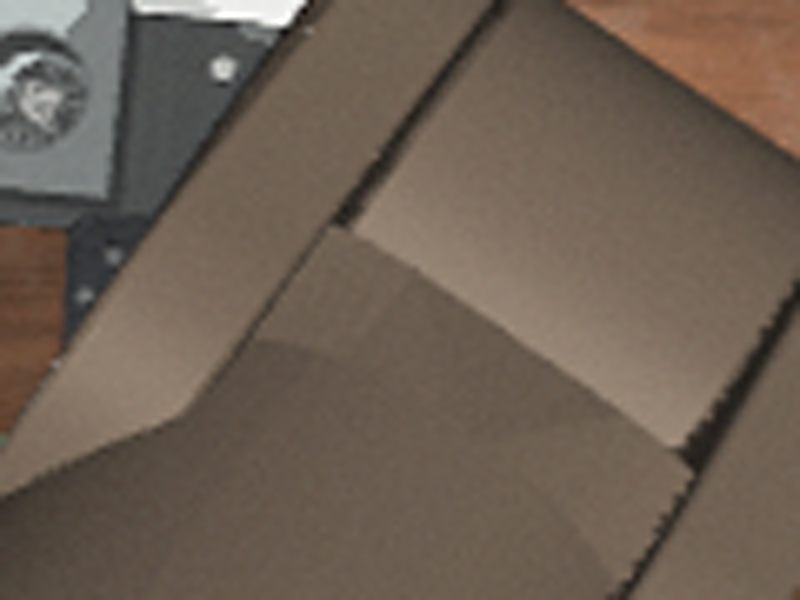

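The side picture shows the open jaws straight above the hub (hub at (362,405), finger bottom at (380,360), consistent with perspective); the top view is mostly covered by the arm. Descend and grip.

```bash
python3 -m pendant '[[0.5,0.5,-15,0,0,0,1],[0.5,0.5,-30,0,0,0,1],[0.5,0.5,-42,0,0,0,1],[0.5,0.5,-50,0,0,0,1],[0.5,0.5,-51,0,0,0,1]]'; python3 -m pendant '[[0,0,0,0,0,0,-1],[0,0,0,0,0,0,-1],[0,0,0,0,0,0,-1],[0,0,0,0,0,0,-1],[0,0,0,0,0,0,-1]]';python3 -m pendant '[[0,0,0,0,0,0,-1],[0,0,0,0,0,0,-1],[0,0,0,0,0,0,-1],[0,0,0,0,0,0,-1],[0,0,0,0,0,0,-1]]'
python3 - <<'E'
from h import *
g=grab_frame("side"); up("side",g,220,120,140,105,"s3.png")
E
```

```text
t: 3.4
tcp_pos: [0.4279, -0.3649, 0.1707]
eef_rot: [0.014, -0.707, 0.014, 0.707]
force: [0.2, -0.1, -0.1]
grip_width: 1.001
t: 3.9
tcp_pos: [0.4282, -0.365, 0.1715]
eef_rot: [-0.014, 0.707, -0.014, -0.707]
force: [0.1, 0.7, 0.1]
grip_width: 0.611
t: 4.4
tcp_pos: [0.4281, -0.3649, 0.1712]
eef_rot: [0.014, -0.707, 0.014, 0.707]
force: [0.0, 0.3, 0.1]
grip_width: 0.18
```

View pics/s3.png

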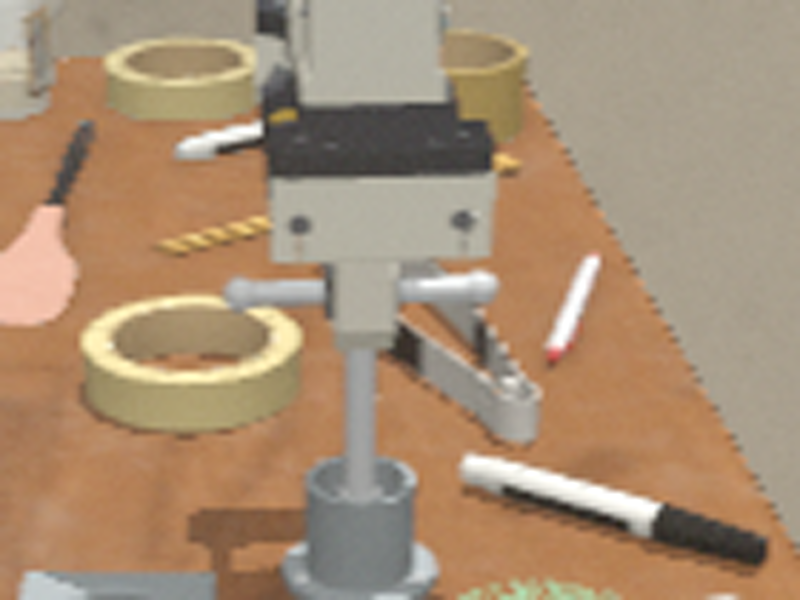

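Fingers lie round the hub at (363,300), nearly shut. One more call to close fully, then lift.

```bash
python3 -m pendant '[[0,0,0,0,0,0,-1],[0,0,0,0,0,0,-1],[0,0,0,0,0,0,-1],[0,0,0,0,0,0,-1],[0,0,0,0,0,0,-1]]'; python3 -m pendant '[[0,0,10,0,0,0,-1],[0,0,30,0,0,0,-1],[0,0,55,0,0,0,-1],[0,0,80,0,0,0,-1],[0,0,90,0,0,0,-1]]';  python3 - <<'E'
from h import *
g=grab_frame("side"); up("side",g,200,80,180,135,"s4.png")
g=grab_frame("top"); up("top",g,180,100,160,120,"t4.png")
print(get_state()["grip_width"],get_state()["tcp_pos"])
E
```

```text
t: 4.95
tcp_pos: [0.4281, -0.3649, 0.1712]
eef_rot: [0.014, -0.707, 0.014, 0.707]
force: [1.1, 0.4, -0.9]
grip_width: 0.15
t: 5.45
tcp_pos: [0.4289, -0.3655, 0.2642]
eef_rot: [-0.013, 0.708, -0.015, -0.706]
force: [-0.2, 0.4, -0.9]
grip_width: 0.147
0.1574956783352278 [ 0.42871947 -0.3653799   0.26285988]
```

View pics/s4.png

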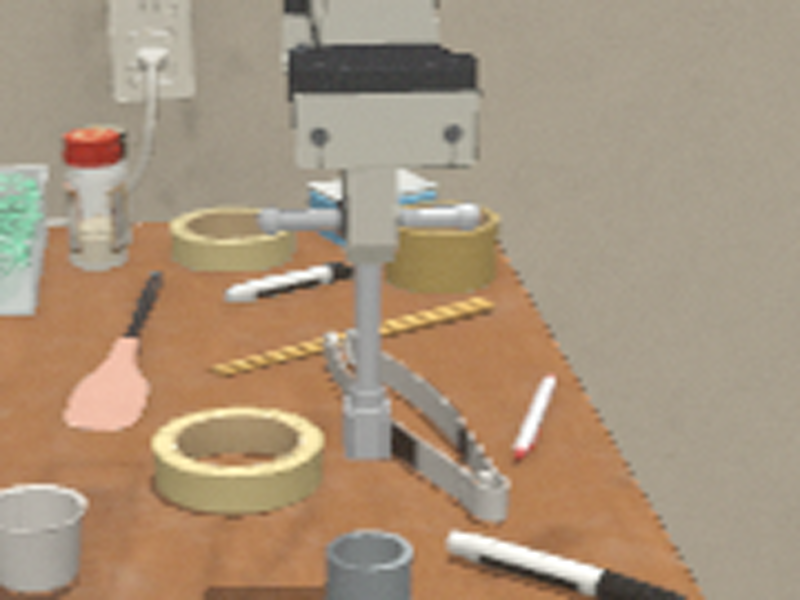

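View pics/t4.png

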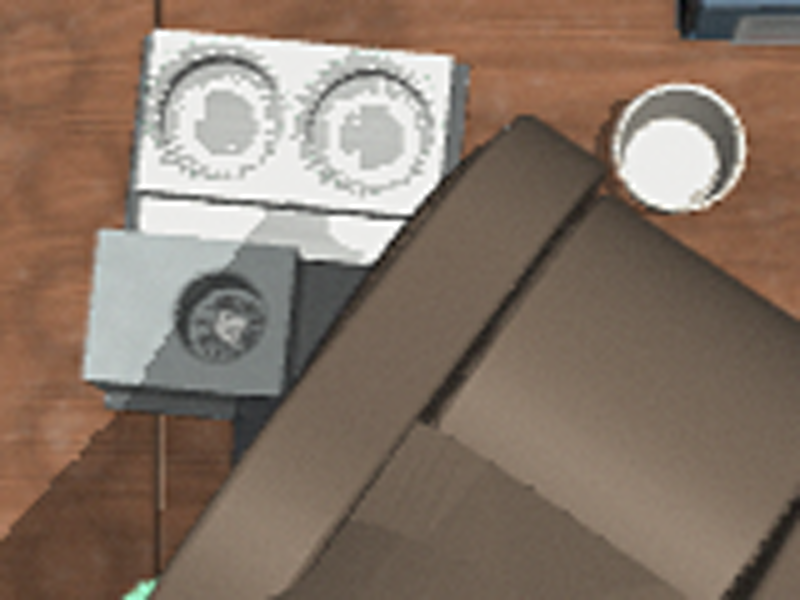

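Key is held upright and clear of the holder: socket at (367,430), stem vertical. Well seen free at (222,317) in the top crop. Move across and turn +80°.

```bash
python3 -m pendant '[[5,6,0,0,0,8,-1],[15,19,0,0,0,16,-1],[27,35,0,0,0,24,-1],[40,51,0,0,0,32,-1],[50,64,0,0,0,40,-1]]'; python3 -m pendant '[[10,13,0,0,0,8,-1],[22,28,0,0,0,16,-1],[35,45,0,0,0,24,-1],[44,57,0,0,0,32,-1],[48,61.5,0,0,0,40,-1]]';python3 -m pendant '[[0,0,0,0,0,0,-1],[0,0,0,0,0,0,-1],[0,0,0,0,0,0,-1],[0,0,0,0,0,0,-1],[0,0,0,0,0,0,-1]]';   python3 - <<'E'
from h import *
g=grab_frame("side"); up("side",g,170,100,180,135,"s5.png"); cv2.imwrite("pics/s5raw.png",g[:,:,::-1])
g=grab_frame("top"); up("top",g,150,80,180,135,"t5.png")
s=get_state(); q=s["eef_rot"]; M=R.from_quat(q[[1,2,3,0]]).as_matrix(); y=M[:,1]; print("tool y yaw",np.degrees(np.arctan2(y[1],y[0])), s["tcp_pos"],M[:,0],s["joint_positions"])
for z in (0.132+.0,):pass
p=s["tcp_pos"]; b=p+[0,0,-.165]; print("socket end expected side px",proj("side",b), "crop",(proj("side",b)-[170,100])*800/180)
print("well axis", (proj("side",[.5265,-.239,.062])-[170,100])*800/180)
for d in cut_out("side","key")[:2]: print(d["conf"],d["box"])
E
```

```text
t: 6.05
tcp_pos: [0.4783, -0.2995, 0.2597]
eef_rot: [-0.23, -0.668, -0.231, 0.669]
force: [-0.6, -0.2, -1.2]
grip_width: 0.153
t: 6.55
tcp_pos: [0.5266, -0.2372, 0.2597]
eef_rot: [0.445, 0.549, 0.447, -0.549]
force: [-0.1, -0.4, -1.2]
grip_width: 0.145
t: 7.05
tcp_pos: [0.5259, -0.2398, 0.2612]
eef_rot: [-0.443, -0.551, -0.443, 0.551]
force: [0.2, 0.3, -0.4]
grip_width: 0.148
tool y yaw -12.357141545715741 [ 0.52606078 -0.23960052  0.26130927] [ 1.28608869e-04 -1.82319970e-04 -9.99999975e-01] [ 0.58598274  0.41390004 -0.34598072  1.70877418  0.15839764  1.04624986
 -0.02827992]
socket end expected side px [239.12594286 211.94018268] crop [307.22641273 497.51192301]
well axis [309.31251841 567.89259384]
0.64 [235.2, 180.4, 21.4, 65.4]
```

View pics/s5.png

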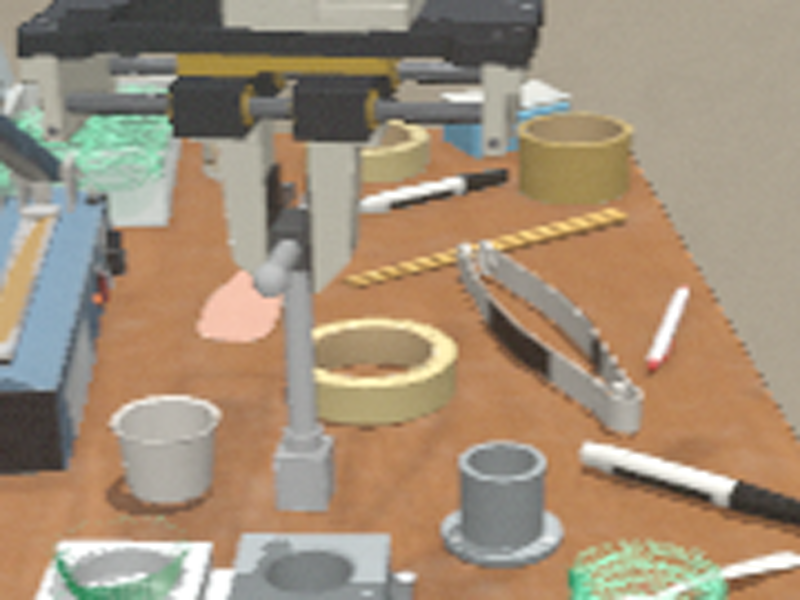

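View pics/t5.png

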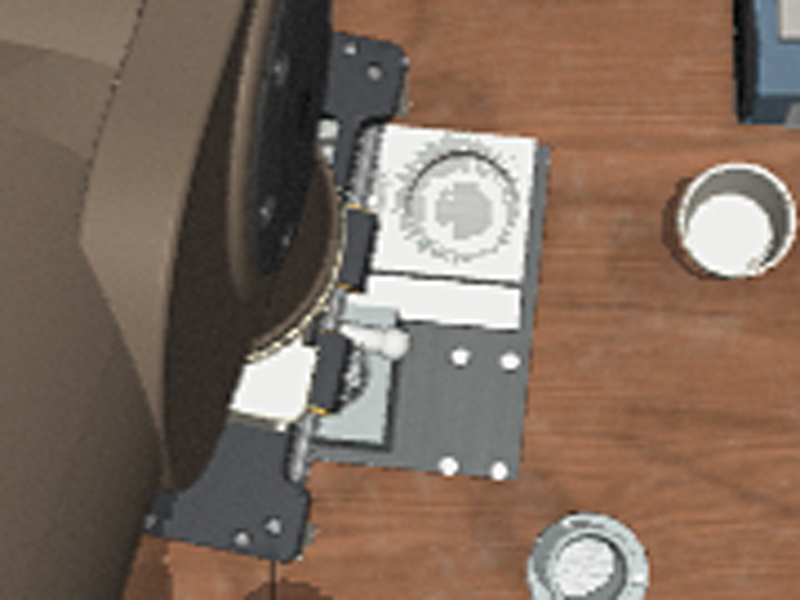

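Run:
```python
from h import *
p=np.array([.5265,-.239,0])
c=lambda q:((proj("side",q)-[170,100]+.5)*800/180).round(1)
for z in (.096,.122,.15,.18,.205,.214): print(z,c(p+[0,0,z]))
a=np.radians(78); d=np.array([np.cos(a),np.sin(a),0])
print("near ball",c(p+[0,0,.214]+.047*d), "top far ball", ((proj("top",p+[0,0,.214]-.047*d)-[150,80]+.5)*800/180))
im=cv2.imread("pics/s5raw.png"); cv2.imwrite("pics/s5z.png",cv2.resize(im[150:222,210:266],None,fx=8,fy=8,interpolation=cv2.INTER_CUBIC))
for z in (.096,.122,.15,.18,.205): print(z,(proj("side",p+[0,0,z])-[210,150]+.5)*8)
```

```text
0.096 [308.5 501.1]
0.122 [306.  446.5]
0.15 [303.3 385.9]
0.18 [300.4 318.7]
0.205 [297.8 260.9]
0.214 [296.8 239.6]
near ball [272.  283.4] top far ball [400.63007207 343.45614763]
0.096 [235.24073522 501.96870573]
0.122 [230.87350014 403.70788568]
0.15 [226.02293014 294.57224808]
0.18 [220.6478556  173.63549489]
0.205 [216.02093769  69.53192833]
```

View pics/s5z.png

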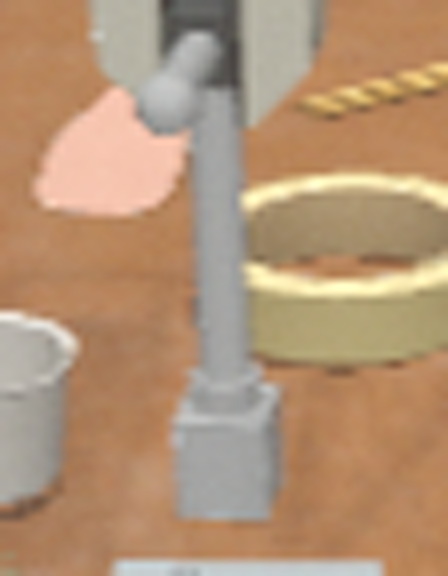

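The zoomed picture shows the socket centred at column ~227 against a predicted 233 (8x), i.e. the key sits ~1 mm too far in +x. Correct by −1 mm and go down into the well, slowly.

```bash
python3 -m pendant '[[-1,0,-10,0,0,0,-1],[-1,0,-22,0,0,0,-1],[-1,0,-34,0,0,0,-1],[-1,0,-44,0,0,0,-1],[-1,0,-50,0,0,0,-1]]'; python3 -m pendant '[[0,0,-2,0,0,0,-1],[0,0,-4,0,0,0,-1],[0,0,-6,0,0,0,-1],[0,0,-8,0,0,0,-1],[0,0,-10,0,0,0,-1]]';python3 -m pendant '[[0,0,-2,0,0,0,-1],[0,0,-4,0,0,0,-1],[0,0,-6,0,0,0,-1],[0,0,-7,0,0,0,-1],[0,0,-7,0,0,0,-1]]'; python3 -c "
from h import *
s=get_state();print(s['force'],s['wrist_torque'],s['tcp_pos'])
g=grab_frame('side'); up('side',g,200,120,100,75,'s6.png')
g=grab_frame('top'); up('top',g,190,110,100,75,'t6.png')"
```

```text
t: 7.7
tcp_pos: [0.5246, -0.2393, 0.2096]
eef_rot: [-0.443, -0.55, -0.444, 0.551]
force: [0.8, 0.7, -0.7]
grip_width: 0.15
t: 8.2
tcp_pos: [0.5253, -0.2395, 0.2014]
eef_rot: [0.444, 0.551, 0.443, -0.551]
force: [0.5, 0.6, -0.8]
grip_width: 0.146
t: 8.7
tcp_pos: [0.5251, -0.2394, 0.1941]
eef_rot: [-0.443, -0.551, -0.444, 0.551]
force: [0.8, 0.1, -0.7]
grip_width: 0.149
[ 0.76497505  0.10435665 -0.66218795] [ 0.01536158 -0.05903264  0.0618878 ] [ 0.52506327 -0.23942699  0.19406674]
```

View pics/s6.png

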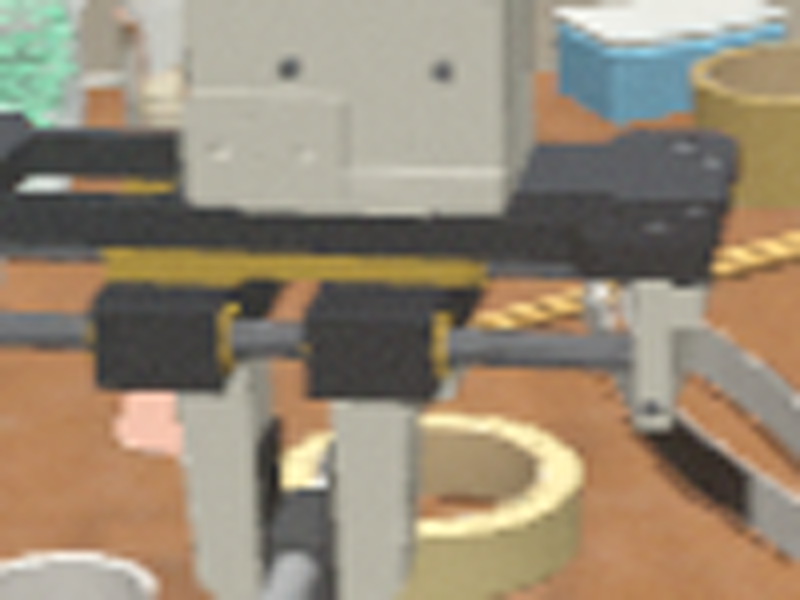

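View pics/t6.png

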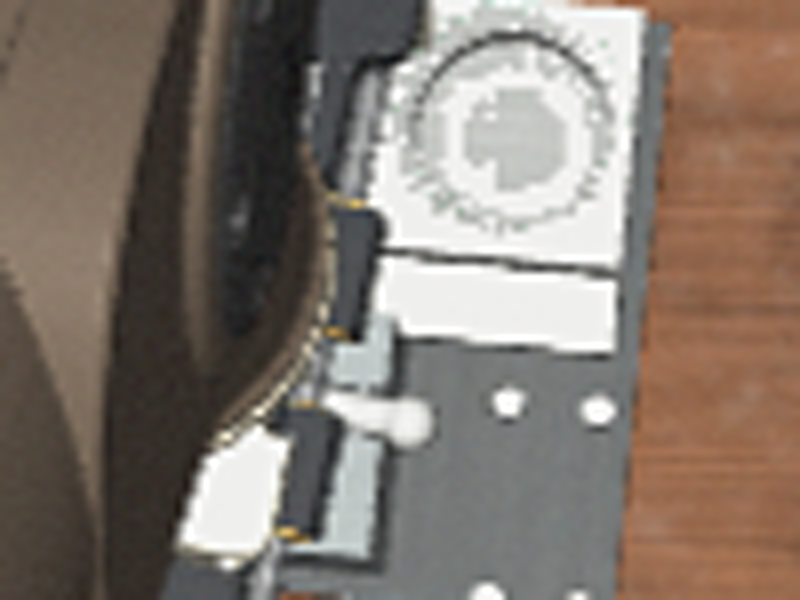

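The key is in the well with no contact force (bar passing between the fingers at (295,560) in the side crop, ball at (410,420) in the top crop). Continue down in small steps.

```bash
python3 -m pendant '[[0,0,-1.5,0,0,0,-1],[0,0,-3,0,0,0,-1],[0,0,-4.5,0,0,0,-1],[0,0,-6,0,0,0,-1],[0,0,-6,0,0,0,-1]]'; python3 -c "
from plant import *
s=get_state();print(s['force'],s['wrist_torque'],s['tcp_pos'])"
```

```text
t: 9.3
tcp_pos: [0.5252, -0.2396, 0.1881]
eef_rot: [-0.444, -0.551, -0.443, 0.551]
force: [0.5, -1.9, -2.9]
grip_width: 0.151
[ 0.45364698 -1.90400303 -2.9221596 ] [-0.3230523  -0.33206172 -0.01461031] [ 0.5251964  -0.2396491   0.18806554]
```

```bash
python3 -m pendant '[[0.5,-0.5,0,0,0,0,-1],[1,-1,0,0,0,0,-1],[1,-1,-1,0,0,0,-1],[1,-1,-2,0,0,0,-1],[1,-1,-3,0,0,0,-1]]'; python3 -c "
from plant import *
s=get_state();print(s['force'],s['wrist_torque'],s['tcp_pos'])"
```

```text
t: 9.8
tcp_pos: [0.5261, -0.2404, 0.1852]
eef_rot: [-0.443, -0.551, -0.444, 0.551]
force: [-1.3, 0.5, 1.6]
grip_width: 0.151
[-1.282151    0.47422063  1.60568337] [-0.02513683  0.27629293 -0.02167026] [ 0.52607014 -0.24037127  0.18522799]
```

```bash
python3 -m pendant '[[-0.5,0,0,0,0,0,-1],[-0.5,0,-1,0,0,0,-1],[-0.5,0,-2,0,0,0,-1],[-0.5,0,-3,0,0,0,-1],[-0.5,0,-4,0,0,0,-1]]'; python3 -c "
from plant import *
s=get_state();print(s['force'],s['wrist_torque'],s['tcp_pos'])"
```

```text
t: 10.3
tcp_pos: [0.5258, -0.2404, 0.1813]
eef_rot: [0.444, 0.551, 0.443, -0.551]
force: [-0.0, 1.1, 3.0]
grip_width: 0.149
[-0.0362665   1.08003403  3.00696886] [ 0.03814424  0.18227177 -0.01756733] [ 0.52579799 -0.24043762  0.18133804]
```

```bash
python3 -m pendant '[[0,0,-0.5,0,0,0,-1],[0,0,-1,0,0,0,-1],[0,0,-1.5,0,0,0,-1],[0,0,-1.5,0,0,0,-1],[0,0,-1.5,0,0,0,-1]]'; python3 -c "
from h import *
s=get_state();print(s['force'],s['wrist_torque'],s['tcp_pos'])
g=grab_frame('side'); up('side',g,200,140,100,75,'s7.png')"
```

```text
t: 10.8
tcp_pos: [0.5257, -0.2405, 0.1798]
eef_rot: [0.444, 0.551, 0.443, -0.551]
force: [0.1, -0.4, 1.6]
grip_width: 0.152
[ 0.06791058 -0.41707603  1.58548936] [ 0.00347309  0.05002054 -0.06713066] [ 0.52572443 -0.24046243  0.17978584]
```

View pics/s7.png

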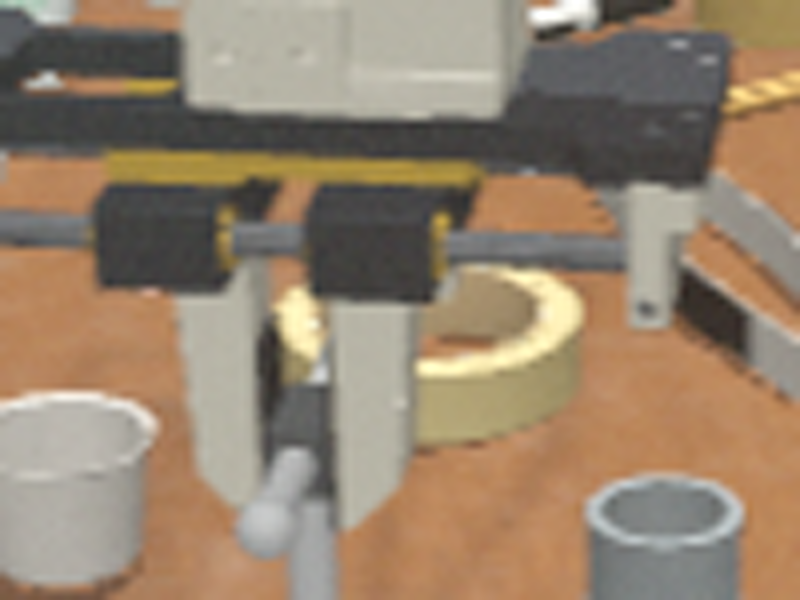

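The key is seated (TCP 0.1798 ⇒ lower end ≈ 14.8 mm; hub still square in the fingers). Turn clockwise (−z).

```bash
python3 -m pendant '[[0,0,0,0,0,-7,-1],[0,0,0,0,0,-14,-1],[0,0,0,0,0,-21,-1],[0,0,0,0,0,-28,-1],[0,0,0,0,0,-35,-1]]'
cat > st.py <<'E'
from h import *
s=get_state(); q=s["eef_rot"]; M=R.from_quat(q[[1,2,3,0]]).as_matrix(); y=M[:,1]
print(s['force'],s['wrist_torque'],s['tcp_pos'],"yaw",np.degrees(np.arctan2(y[1],y[0])),s['joint_positions'][6])
E
python3 st.py
```

```text
t: 11.35
tcp_pos: [0.5255, -0.2402, 0.1793]
eef_rot: [-0.256, -0.659, -0.256, 0.659]
force: [0.5, 0.8, -2.5]
grip_width: 0.148
[ 0.45756762  0.75008211 -2.5125211 ] [ 0.17046363 -0.14948167  0.03321952] [ 0.52548296 -0.24024289  0.17928224] yaw -47.58826776583763 -0.5920786873333035
```

```bash
python3 -m pendant '[[0,0,0,0,0,-6,-1],[0,0,0,0,0,-12,-1],[0,0,0,0,0,-18,-1],[0,0,0,0,0,-24,-1],[0,0,0,0,0,-30,-1]]'; python3 st.py;python3 -c "
from h import *
g=grab_frame('side'); up('side',g,160,140,120,90,'s8.png')
g=grab_frame('top'); up('top',g,190,110,100,75,'t8.png')"
```

```text
t: 11.85
tcp_pos: [0.5256, -0.2401, 0.1793]
eef_rot: [-0.077, -0.703, -0.077, 0.703]
force: [1.8, 0.3, -1.6]
grip_width: 0.151
[ 1.84925674  0.33997814 -1.55935669] [ 0.18415487 -0.11347379  0.17811439] [ 0.52559272 -0.24009129  0.17929681] yaw -77.51802216772357 -1.0389110717066083
```

View pics/s8.png

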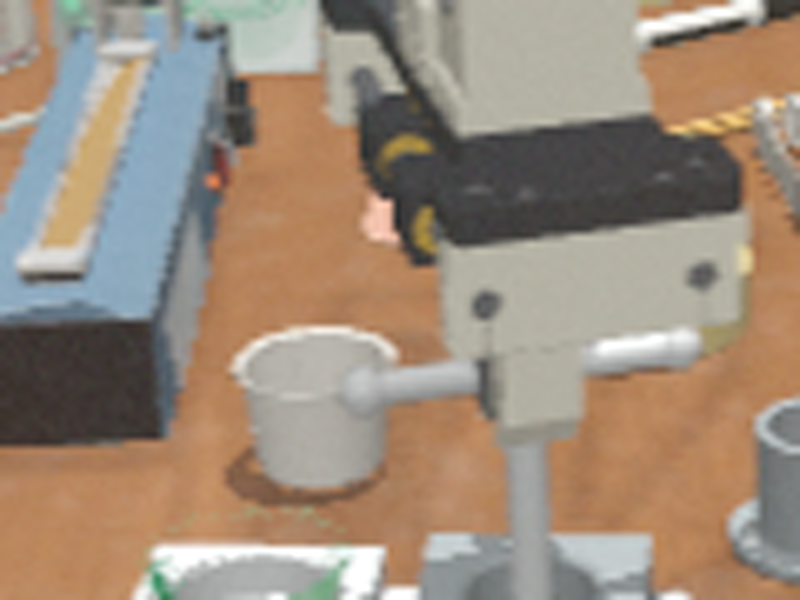

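View pics/t8.png

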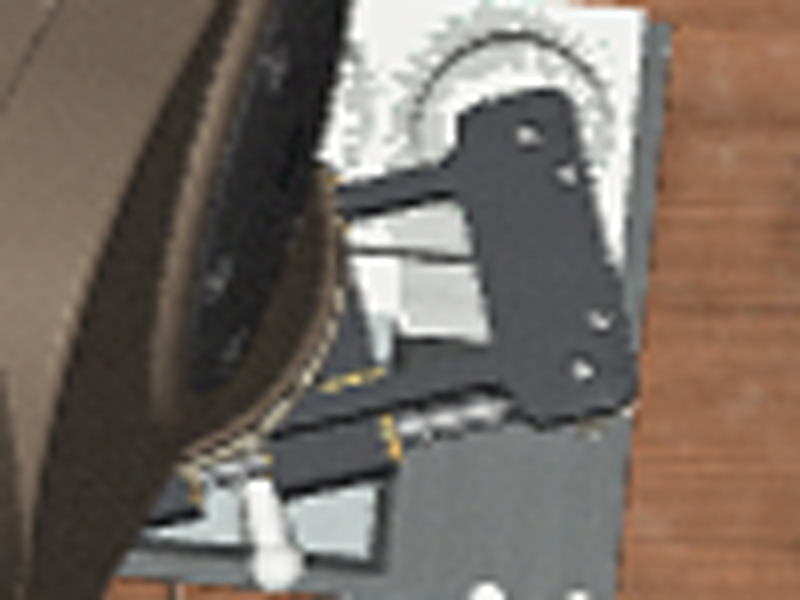

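The key turned with the gripper: the bar now lies from (360,390) to (685,345) in the side crop, with friction torque ~0.18 N m. Continue in small steps to the stop.

```bash
python3 -m pendant '[[0,0,0,0,0,-2,-1],[0,0,0,0,0,-4,-1],[0,0,0,0,0,-6,-1],[0,0,0,0,0,-8,-1],[0,0,0,0,0,-8,-1]]'; python3 st.py; python3 -m pendant '[[0,0,0,0,0,-1,-1],[0,0,0,0,0,-2,-1],[0,0,0,0,0,-3,-1],[0,0,0,0,0,-4,-1],[0,0,0,0,0,-4,-1]]'; python3 st.py
```

```text
t: 12.45
tcp_pos: [0.5254, -0.2403, 0.1794]
eef_rot: [-0.028, -0.706, -0.029, 0.707]
force: [0.6, 1.7, -6.1]
grip_width: 0.15
[ 0.55740614  1.67504402 -6.0837803 ] [ 0.397069   -0.35078105  0.09452108] [ 0.52542692 -0.24025204  0.17941177] yaw -85.38323881434687 -1.155687218224432
t: 12.95
tcp_pos: [0.5255, -0.2403, 0.1795]
eef_rot: [-0.004, -0.707, -0.004, 0.707]
force: [0.2, 1.4, -10.7]
grip_width: 0.146
[  0.20958547   1.39334106 -10.68419638] [ 0.50273514 -0.3210335   0.06656568] [ 0.52547985 -0.24030899  0.1795271 ] yaw -89.35205718176061 -1.2147008124880971
```

```bash
python3 -c "
from h import *
g=grab_frame('side'); up('side',g,200,150,100,75,'s9.png')
g=grab_frame('top'); up('top',g,190,110,100,75,'t9.png')"; python3 st.py
```

```text
[  0.76659791   0.97800219 -10.27957907] [ 0.55991795 -0.29842577  0.07899622] [ 0.52549773 -0.24031109  0.1795519 ] yaw -89.29439799141545 -1.2138700731199026
```

View pics/s9.png

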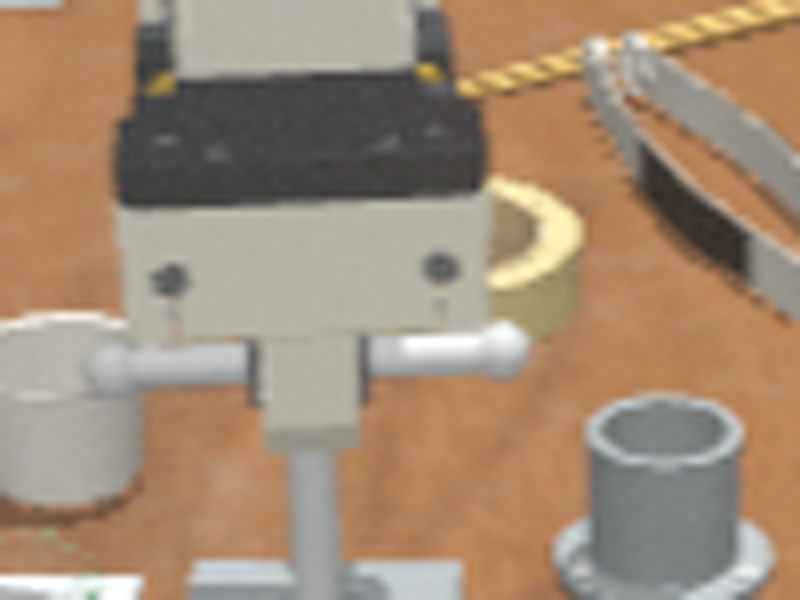

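View pics/t9.png

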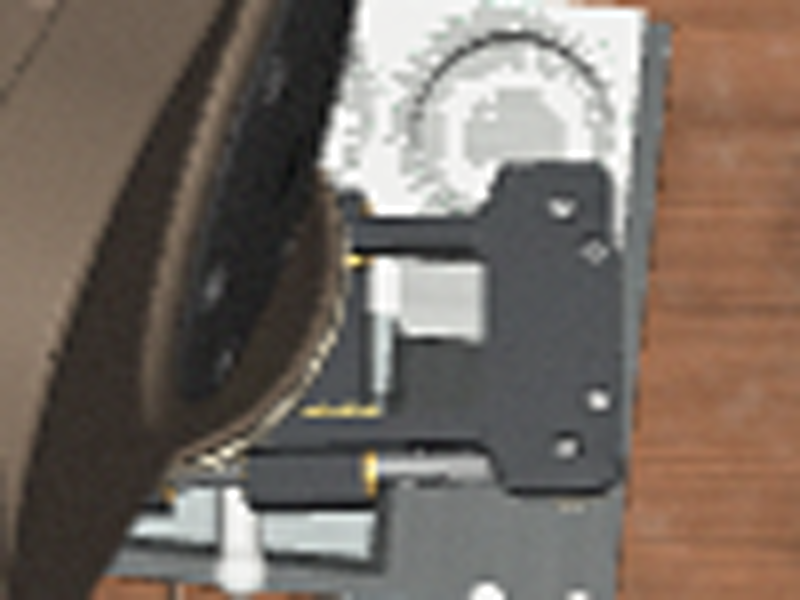

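```bash
python3 -m pendant '[[0,0,-0.5,0,0,0,-1],[0,0,-0.5,0,0,-1,-1],[0,0,-0.5,0,0,-2,-1],[0,0,-0.5,0,0,-3,-1],[0,0,-0.5,0,0,-3,-1]]'; python3 st.py; python3 -m pendant '[[0,0,0,0,0,-1,-1],[0,0,0,0,0,-2,-1],[0,0,0,0,0,-3,-1],[0,0,0,0,0,-4,-1],[0,0,0,0,0,-4,-1]]'; python3 st.py
```

```text
t: 13.55
tcp_pos: [0.5257, -0.2404, 0.1794]
eef_rot: [-0.015, 0.707, -0.015, -0.707]
force: [-0.1, 1.4, -5.1]
grip_width: 0.148
[-0.08944145  1.3521794  -5.05604414] [ 0.69331361 -0.02665166  0.13532935] [ 0.5257346  -0.24043607  0.17941863] yaw -92.35978725288099 -1.2593944654300646
t: 14.05
tcp_pos: [0.5258, -0.2404, 0.1794]
eef_rot: [-0.039, 0.706, -0.039, -0.706]
force: [-0.0, 2.3, -2.7]
grip_width: 0.152
[-0.04997416  2.30891518 -2.68741817] [ 0.72177185 -0.05941632  0.13602569] [ 0.52576444 -0.24044922  0.1793629 ] yaw -96.35490070472228 -1.31872974130902
```

```bash
python3 -c "
from h import *
g=grab_frame('side'); up('side',g,200,150,100,75,'s10.png')
s=get_state(); p=s['tcp_pos']-[0,0,.047]
for a in (-6,0,-3,3):
  d=np.array([np.cos(np.radians(a)),np.sin(np.radians(a)),0])
  print(a,[((proj('side',p+k*d*.047)-[200,150]+.5)*8).round() for k in (1,-1)])
g=grab_frame('top'); up('top',g,190,110,100,75,'t10.png')
for a in (-6,0,-3,3):
  d=np.array([np.cos(np.radians(a)),np.sin(np.radians(a)),0])
  print(a,[((proj('top',p+k*d*.047)-[190,110]+.5)*8).round() for k in (1,-1)])
"; python3 st.py
```

```text
-6 [array([111., 360.]), array([515., 362.])]
0 [array([109., 369.]), array([515., 352.])]
-3 [array([109., 365.]), array([515., 357.])]
3 [array([109., 374.]), array([513., 348.])]
-6 [array([265., 204.]), array([226., 579.])]
0 [array([246., 204.]), array([246., 579.])]
-3 [array([256., 204.]), array([236., 579.])]
3 [array([236., 204.]), array([256., 579.])]
[ 0.10313396  2.55574777 -2.4203016 ] [ 0.72598343 -0.05648007  0.1281091 ] [ 0.52577024 -0.24043597  0.17936478] yaw -96.29689022176007 -1.3178660022830306
```

View pics/s10.png

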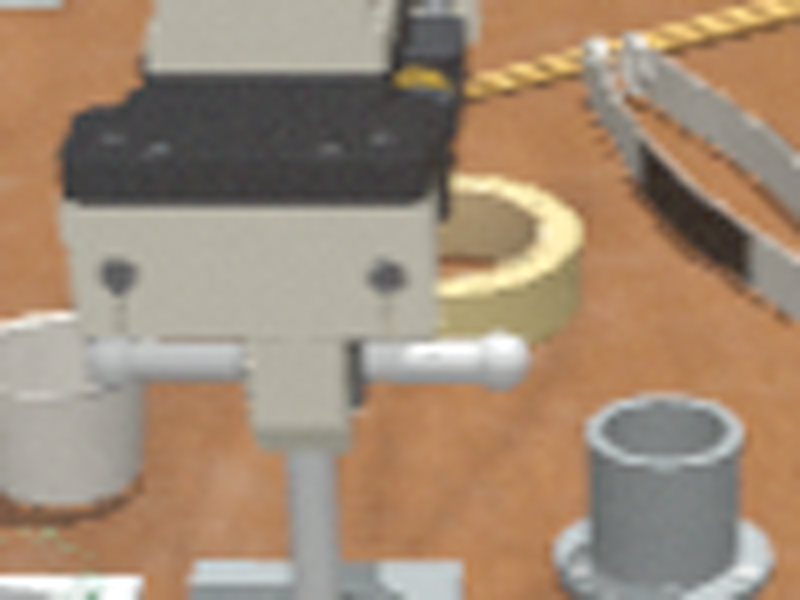

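View pics/t10.png

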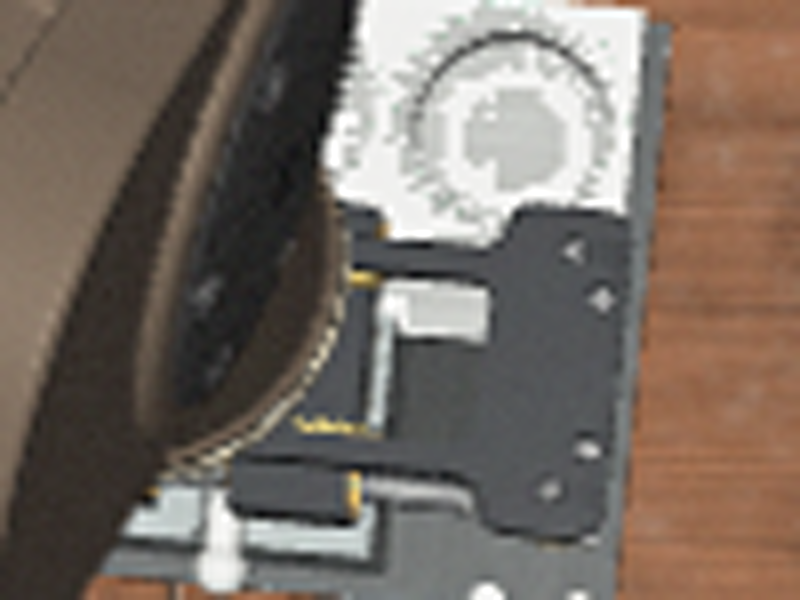

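The bar ends (113,358) and (505,360) match a key yaw of about −6°, so the key follows the tool, and torque is still only friction. No stop yet; continue.

```bash
python3 -m pendant '[[0,0,0,0,0,-1,-1],[0,0,0,0,0,-2,-1],[0,0,0,0,0,-3,-1],[0,0,0,0,0,-4,-1],[0,0,0,0,0,-4,-1]]'; python3 st.py; python3 -m pendant '[[0,0,0,0,0,-1,-1],[0,0,0,0,0,-2,-1],[0,0,0,0,0,-3,-1],[0,0,0,0,0,-4,-1],[0,0,0,0,0,-4,-1]]'; python3 st.py
```

```text
t: 14.65
tcp_pos: [0.5257, -0.2404, 0.1793]
eef_rot: [-0.064, 0.704, -0.064, -0.704]
force: [1.0, 2.2, -1.4]
grip_width: 0.151
[ 0.99021664  2.16610407 -1.38113898] [ 0.77037031 -0.10167568  0.1087424 ] [ 0.52574465 -0.24043479  0.17934746] yaw -100.35511121928916 -1.3780734708288092
t: 15.15
tcp_pos: [0.5257, -0.2404, 0.1793]
eef_rot: [-0.088, 0.702, -0.088, -0.702]
force: [-0.5, 2.7, -0.1]
grip_width: 0.154
[-0.45038609  2.73997157 -0.10330051] [ 0.78396785 -0.11057178  0.11278277] [ 0.52572356 -0.24044325  0.17931028] yaw -104.35761693880735 -1.4374090031955675
```

```bash
python3 -c "
from h import *
g=grab_frame('side'); up('side',g,200,150,100,75,'s11.png')
s=get_state(); p=s['tcp_pos']-[0,0,.047]
for a in (-14,-10,-6,-3):
  d=np.array([np.cos(np.radians(a)),np.sin(np.radians(a)),0])
  print(a,[((proj('side',p+k*d*.047)-[200,150]+.5)*8).round() for k in (1,-1)])
g=grab_frame('top'); up('top',g,190,110,100,75,'t11.png')
"
```

```text
-14 [array([117., 348.]), array([512., 374.])]
-10 [array([113., 354.]), array([514., 368.])]
-6 [array([111., 360.]), array([515., 362.])]
-3 [array([110., 365.]), array([515., 357.])]
```

View pics/s11.png

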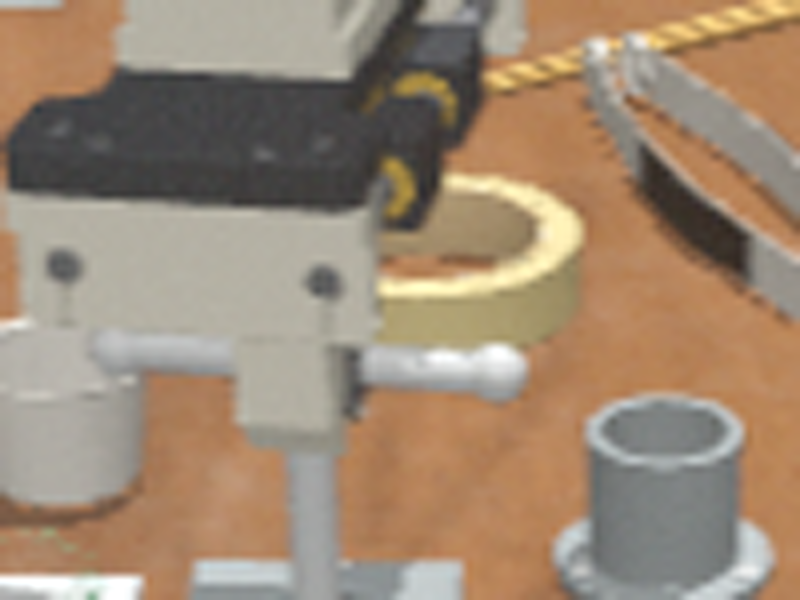

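View pics/t11.png

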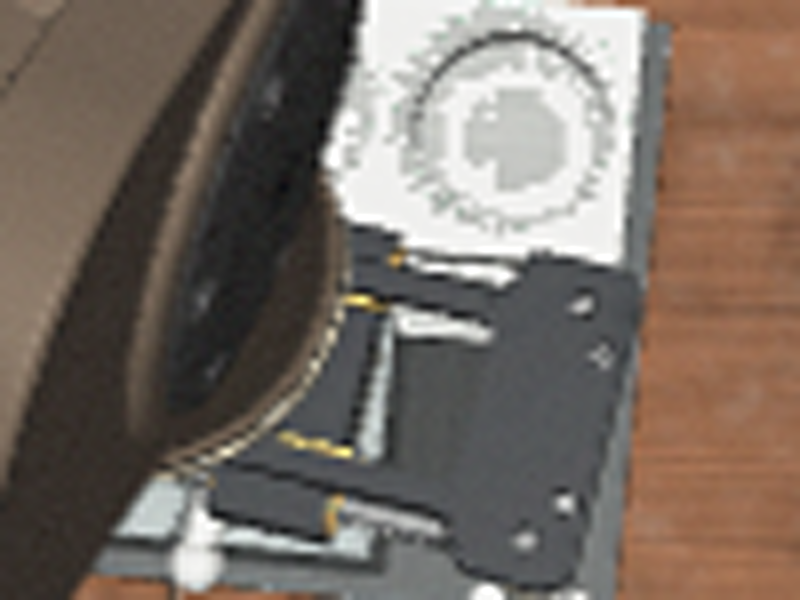

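Bar ends (108,347) and (505,370) give key yaw ≈ −13°, still following the tool. Given the possible head start angle, the stop can lie as far as about −108° tool yaw; go on.

```bash
python3 -m pendant '[[0,0,0,0,0,-1,-1],[0,0,0,0,0,-2,-1],[0,0,0,0,0,-3,-1],[0,0,0,0,0,-4,-1],[0,0,0,0,0,-4,-1]]'; python3 st.py; python3 -m pendant '[[0,0,0,0,0,-1,-1],[0,0,0,0,0,-2,-1],[0,0,0,0,0,-3,-1],[0,0,0,0,0,-4,-1],[0,0,0,0,0,-4,-1]]'; python3 st.py
```

```text
t: 15.75
tcp_pos: [0.5257, -0.2404, 0.1793]
eef_rot: [-0.113, 0.698, -0.113, -0.698]
force: [0.2, 3.0, -0.4]
grip_width: 0.151
[ 0.24889004  2.97305761 -0.43715178] [ 0.82396865 -0.20520161  0.14455133] [ 0.52573203 -0.24044279  0.17931165] yaw -108.35888162816912 -1.4966655438698688
t: 16.25
tcp_pos: [0.5257, -0.2404, 0.1793]
eef_rot: [-0.137, 0.694, -0.137, -0.694]
force: [1.0, 2.3, 0.9]
grip_width: 0.153
[1.02836099 2.33997402 0.90889682] [ 0.7778002  -0.19998056  0.17541501] [ 0.52572156 -0.24043175  0.1793003 ] yaw -112.35271109569031 -1.555837810954416
```

```bash
python3 -c "
from h import *
g=grab_frame('side'); up('side',g,200,150,100,75,'s12.png')
s=get_state(); p=s['tcp_pos']-[0,0,.047]
for a in (-22,-18,-14,-10):
  d=np.array([np.cos(np.radians(a)),np.sin(np.radians(a)),0])
  print(a,[((proj('side',p+k*d*.047)-[200,150]+.5)*8).round() for k in (1,-1)])
"
```

```text
-22 [array([127., 336.]), array([505., 387.])]
-18 [array([121., 342.]), array([509., 381.])]
-14 [array([117., 348.]), array([512., 374.])]
-10 [array([114., 354.]), array([514., 368.])]
```

View pics/s12.png

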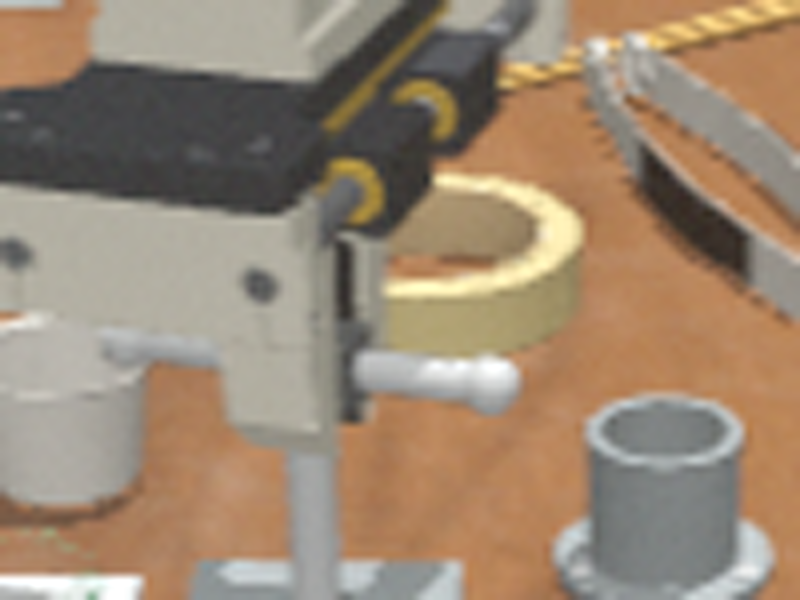

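Ball centres at (120,346) and (498,384) give key yaw ≈ −18° while the tool is at −22°: the key is holding back, as at a stop. Push a bit more to confirm.

```bash
python3 -m pendant '[[0,0,0,0,0,-1,-1],[0,0,0,0,0,-2,-1],[0,0,0,0,0,-3,-1],[0,0,0,0,0,-4,-1],[0,0,0,0,0,-5,-1]]'; python3 st.py; python3 -c "
from h import *
g=grab_frame('side'); up('side',g,200,150,100,75,'s13.png')
s=get_state(); p=s['tcp_pos']-[0,0,.047]
for a in (-27,-22,-18,-14,-10):
  d=np.array([np.cos(np.radians(a)),np.sin(np.radians(a)),0])
  print(a,[((proj('side',p+k*d*.047)-[200,150]+.5)*8).round() for k in (1,-1)])
g=grab_frame('top'); up('top',g,190,110,100,75,'t13.png')
"
```

```text
t: 16.8
tcp_pos: [0.5257, -0.2405, 0.1793]
eef_rot: [-0.167, 0.687, -0.167, -0.687]
force: [0.7, 2.6, 0.6]
grip_width: 0.154
[0.67451987 2.55010435 0.55510862] [ 0.86659758 -0.29803504  0.24430382] [ 0.52566328 -0.24046195  0.17925688] yaw -117.3888752439724 -1.6302280974314713
-27 [array([134., 329.]), array([499., 395.])]
-22 [array([127., 336.]), array([505., 387.])]
-18 [array([121., 342.]), array([509., 381.])]
-14 [array([117., 348.]), array([512., 375.])]
-10 [array([114., 354.]), array([514., 368.])]
```

View pics/s13.png

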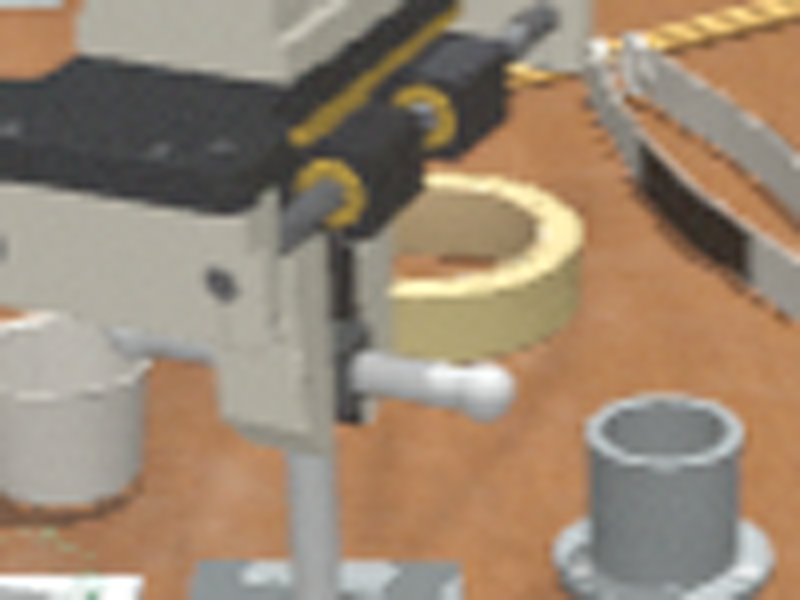

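View pics/t13.png

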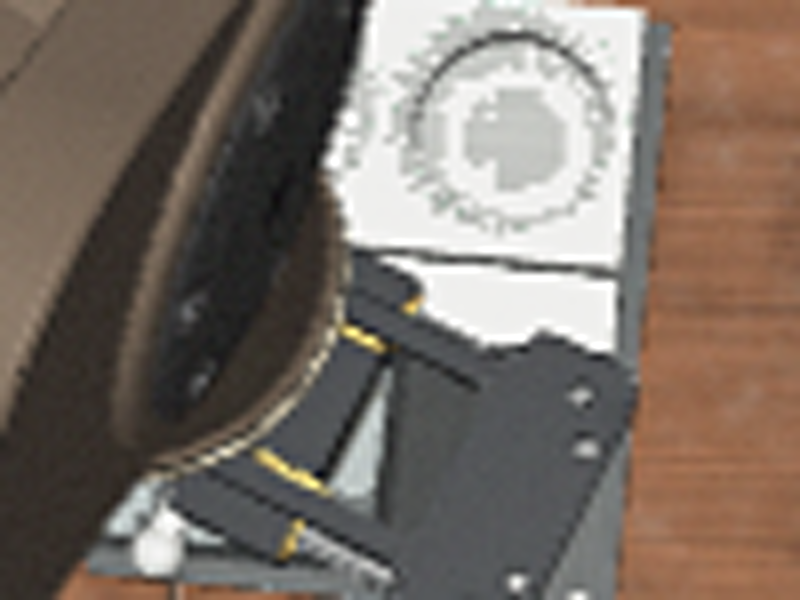

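```bash
python3 -c "
from h import *
p=np.array([.5263,-.2402])
for T,b in ((-77.5,(275,567)),(-89.3,(240,572)),(-96.3,(218,572)),(-104.3,(195,565)),(-117.4,(158,552))):
  q=onz('top',(190+b[0]/8-.5,110+b[1]/8-.5),.134)[:2]-p
  print(T+90,np.degrees(np.arctan2(-q[1],-q[0])),np.linalg.norm(q))
"
```

```text
12.5 9.696174253468424 0.04527982180487968
0.7000000000000028 -1.304273710190807 0.045803366145175946
-6.299999999999997 -8.080154426729948 0.04619989663735965
-14.299999999999997 -15.508508208825013 0.04561418908836512
-27.400000000000006 -27.74604887590182 0.04592322228745903
```

```bash
python3 -m pendant '[[0,0,0,0,0,-1,-1],[0,0,0,0,0,-2,-1],[0,0,0,0,0,-3,-1],[0,0,0,0,0,-4,-1],[0,0,0,0,0,-5,-1]]'; python3 st.py;  python3 -c "
from h import *
g=grab_frame('side'); up('side',g,200,150,100,75,'s14.png')
g=grab_frame('top'); up('top',g,190,110,100,75,'t14.png')
"
```

```text
t: 17.4
tcp_pos: [0.5257, -0.2405, 0.1792]
eef_rot: [-0.197, 0.679, -0.197, -0.679]
force: [1.1, 0.6, 0.5]
grip_width: 0.154
[1.10010304 0.59157642 0.49772087] [ 0.72580982 -0.38355955  0.27003714] [ 0.52567978 -0.24046159  0.17923293] yaw -122.3826089073103 -1.7040085795065678
```

View pics/s14.png

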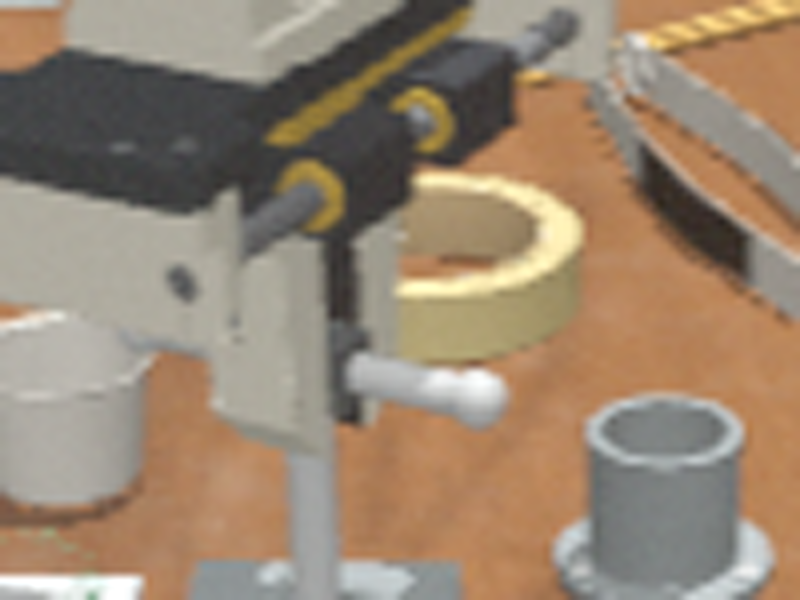

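View pics/t14.png

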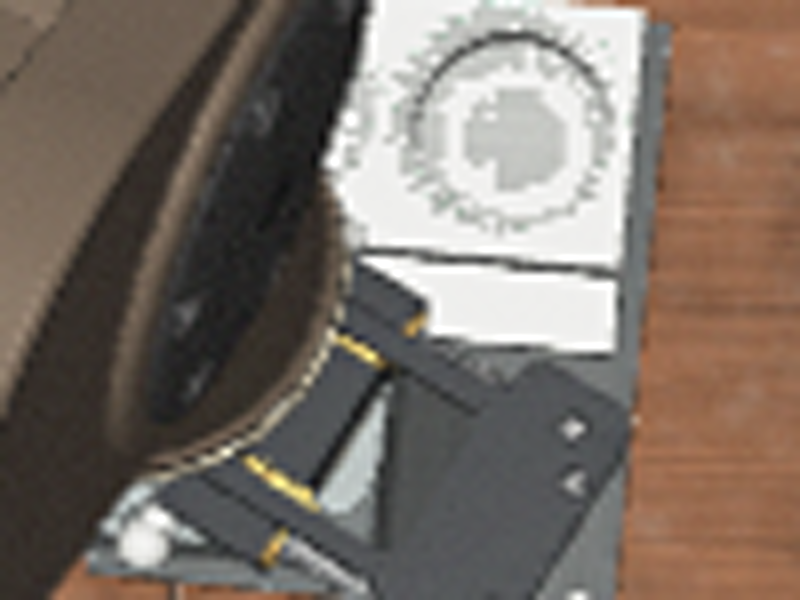

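```bash
python3 -c "
from h import *
p=np.array([.5263,-.2402])
for T,b in ((-117.4,(158,552)),(-122.4,(143,541))):
  q=onz('top',(190+b[0]/8-.5,110+b[1]/8-.5),.134)[:2]-p
  print(T+90,np.degrees(np.arctan2(-q[1],-q[0])),np.linalg.norm(q))
for b,n in (((120,346),1),((498,384),-1),((490,390),-1),((482,398),-1),((505,370),-1),((505,360),-1)):
  q=onz('side',(200+b[0]/8-.5,150+b[1]/8-.5),.132)[:2]-p; q*=n
  print(b,np.degrees(np.arctan2(q[1],q[0])),np.linalg.norm(q))
"; python3 -m pendant '[[0,0,0,0,0,-1,-1],[0,0,0,0,0,-2,-1],[0,0,0,0,0,-3,-1],[0,0,0,0,0,-4,-1],[0,0,0,0,0,-5,-1]]'; python3 st.py
```

```text
-27.400000000000006 -27.74604887590182 0.04592322228745903
-32.400000000000006 -33.54010474032818 0.045443466142416865
(120, 346) -16.684298788746013 0.04633721406089121
(498, 384) -19.5468740499786 0.045245938977907796
(490, 390) -23.906715283251245 0.0444372967577603
(482, 398) -29.547769622597507 0.044328142082259936
(505, 370) -10.268781120064554 0.04545089220376208
(505, 360) -3.667796601477998 0.04517483130941974
t: 18.0
tcp_pos: [0.5257, -0.2405, 0.1792]
eef_rot: [-0.227, 0.67, -0.227, -0.67]
force: [0.6, 2.2, -1.6]
grip_width: 0.152
[ 0.56634918  2.16580257 -1.59826684] [ 0.62025636 -0.47893573  0.37078321] [ 0.5256798  -0.24045923  0.17923156] yaw -127.38664006029839 -1.7777779157955798
```

```bash
python3 -m pendant '[[0,0,0,0,0,2,-1],[0,0,0,0,0,4,-1],[0,0,0,0,0,6,-1],[0,0,0,0,0,8,-1],[0,0,0,0,0,8,-1]]'; python3 st.py; python3 -m pendant '[[0,0,0,0,0,2,-1],[0,0,0,0,0,4,-1],[0,0,0,0,0,6,-1],[0,0,0,0,0,8,-1],[0,0,0,0,0,8,-1]]'; python3 st.py;python3 -m pendant '[[0,0,0,0,0,2,-1],[0,0,0,0,0,4,-1],[0,0,0,0,0,6,-1],[0,0,0,0,0,8,-1],[0,0,0,0,0,8,-1]]'; python3 st.py
```

```text
t: 18.5
tcp_pos: [0.5256, -0.2405, 0.1792]
eef_rot: [0.178, -0.684, 0.178, 0.684]
force: [1.0, 2.3, 0.2]
grip_width: 0.149
[0.97079084 2.29890478 0.16549021] [ 0.73677911 -0.4638501   0.01153346] [ 0.52556628 -0.24049808  0.17920445] yaw -119.20819461163494 -1.6569392158445089
t: 19.0
tcp_pos: [0.5255, -0.2405, 0.1792]
eef_rot: [0.13, -0.695, 0.13, 0.695]
force: [1.0, 1.6, -0.5]
grip_width: 0.149
[ 0.99259053  1.62830755 -0.50616446] [ 0.66939469 -0.37329504  0.03201283] [ 0.52554317 -0.24050876  0.17920437] yaw -111.20607774077313 -1.5387593230152428
t: 19.5
tcp_pos: [0.5255, -0.2407, 0.1792]
eef_rot: [0.081, -0.702, 0.081, 0.702]
force: [0.4, 1.6, -1.6]
grip_width: 0.146
[ 0.43888461  1.59597558 -1.59032313] [ 0.34110616 -0.30839748  0.03845148] [ 0.52549694 -0.24065074  0.17920013] yaw -103.21303341640564 -1.4203166648652765
```

Torque vanished after backing off 8°, so the socket is free within its play. Lift the key and inspect head and tongue.

```bash
python3 -m pendant '[[0,0,5,0,0,0,-1],[0,0,12,0,0,0,-1],[0,0,25,0,0,0,-1],[0,0,40,0,0,0,-1],[0,0,55,0,0,0,-1]]'; python3 -m pendant '[[0,0,15,0,0,0,-1],[0,0,27,0,0,0,-1],[-20,-20,27,0,0,0,-1],[-50,-60,27,0,0,0,-1],[-70,-90,27,0,0,0,-1]]'; python3 st.py;  python3 -c "
from h import *
g=grab_frame('side'); up('side',g,170,100,180,135,'s15.png')
g=grab_frame('top'); up('top',g,190,110,100,75,'t15.png'); up('top',g,205,145,48,36,'t15b.png')
"
```

```text
t: 20.0
tcp_pos: [0.5255, -0.2408, 0.2359]
eef_rot: [-0.082, 0.702, -0.082, -0.702]
force: [0.2, 0.3, -0.7]
grip_width: 0.151
t: 20.5
tcp_pos: [0.4537, -0.3324, 0.2622]
eef_rot: [0.082, -0.702, 0.083, 0.702]
force: [-0.6, -1.1, -1.8]
grip_width: 0.153
[-0.61230607 -1.14233336 -1.76138881] [0.0131888  0.030095   0.02297792] [ 0.45366946 -0.33243587  0.26222493] yaw -103.34919430297461 -1.2176992331738892
```

View pics/s15.png

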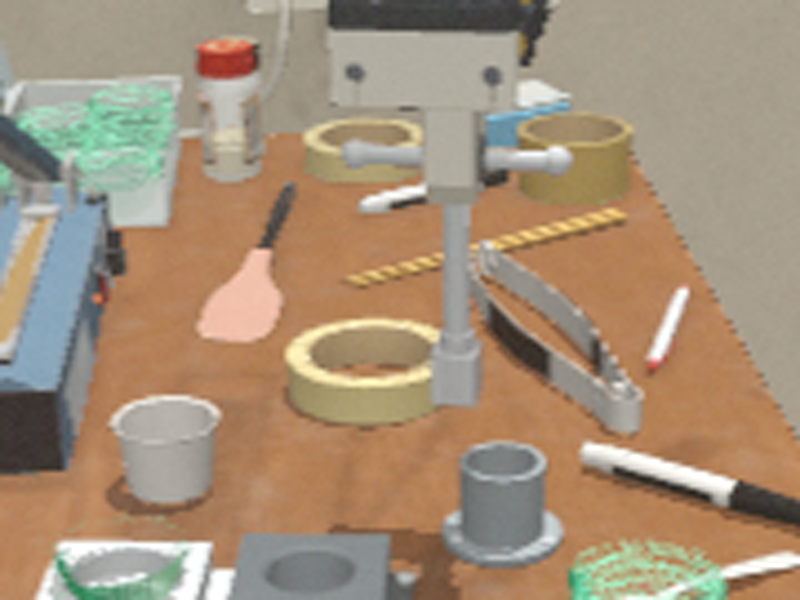

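View pics/t15.png

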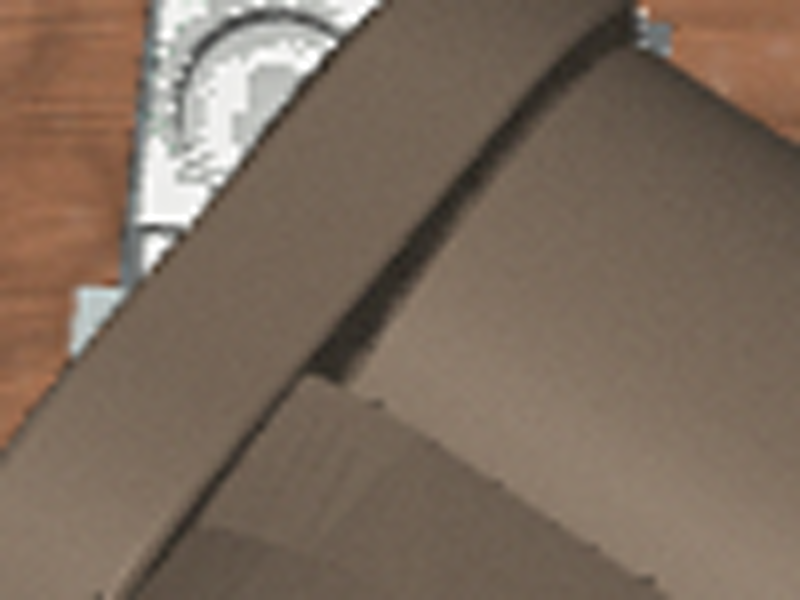

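View pics/t15b.png

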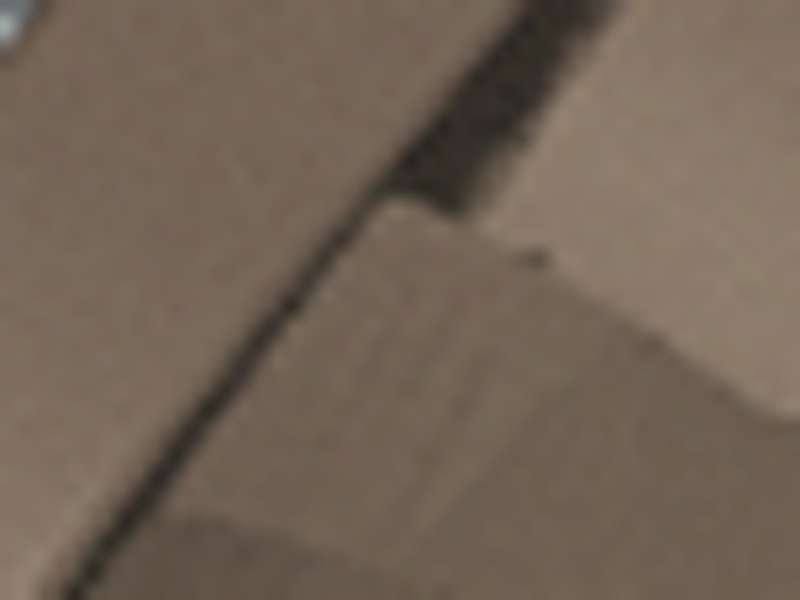

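The key is out, still upright (socket (455,375) in the side crop); the arm hides the lock in the top view. Move over the holder, where the lock was visible before.

```bash
python3 -m pendant '[[-10,-12,0,0,0,0,-1],[-20,-24,0,0,0,0,-1],[-28,-34,0,0,0,0,-1],[-28,-34,0,0,0,0,-1],[-28,-34,0,0,0,0,-1]]'; python3 st.py;  python3 -c "
from h import *
g=grab_frame('side'); up('side',g,180,100,160,120,'s16.png'); cv2.imwrite('pics/s16raw.png',g[:,:,::-1])
up('side',g,150,190,120,90,'s16b.png')
g=grab_frame('top'); up('top',g,180,100,100,75,'t16.png'); up('top',g,200,145,56,42,'t16b.png')
"
```

```text
t: 21.1
tcp_pos: [0.4277, -0.3643, 0.2612]
eef_rot: [-0.082, 0.702, -0.082, -0.702]
force: [-0.4, 0.4, -2.2]
grip_width: 0.149
[-0.43944735  0.43074556 -2.24389929] [ 0.07219918 -0.00494269 -0.03348162] [ 0.42770891 -0.36432931  0.26123233] yaw -103.32334131840375 -1.1377372255088243
```

View pics/s16b.png

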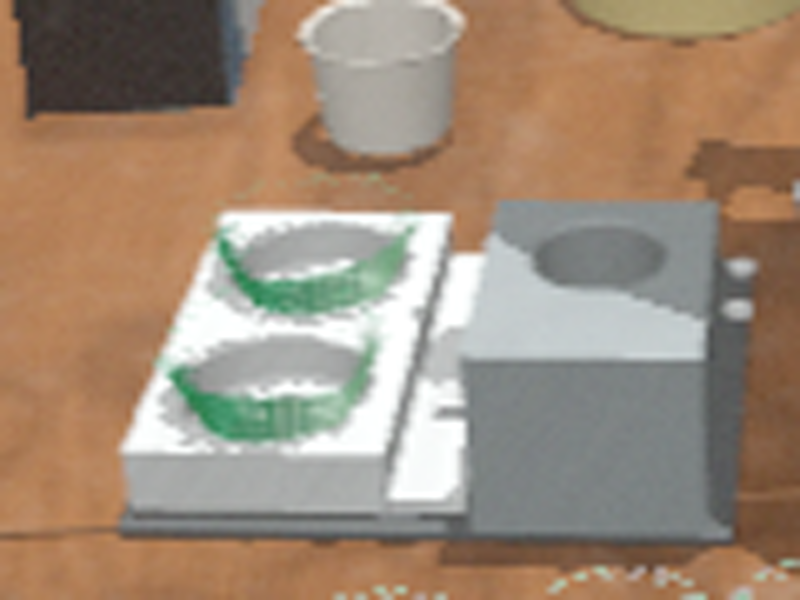

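View pics/t16.png

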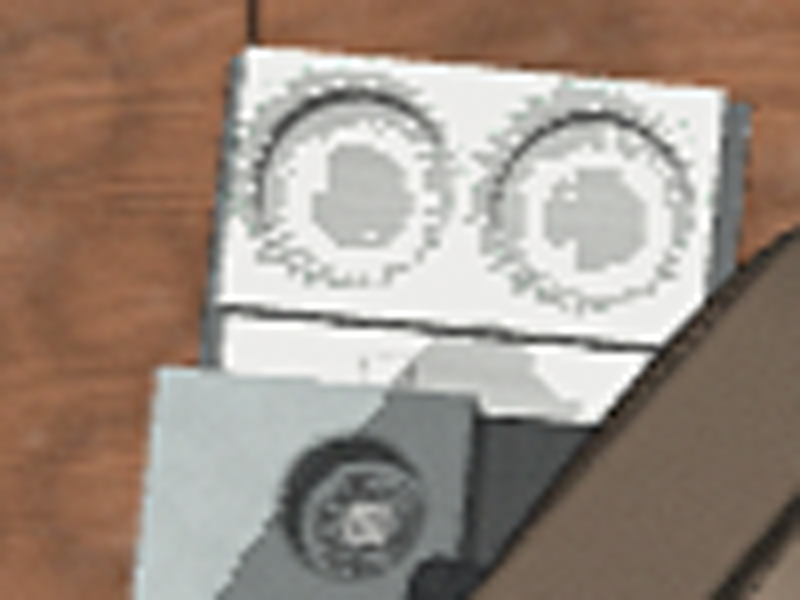

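View pics/t16b.png

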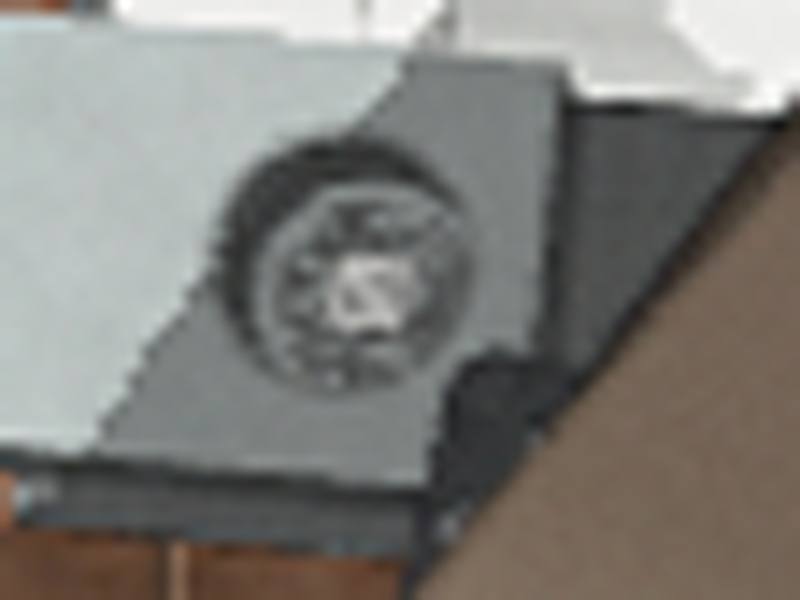

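```bash
python3 -c "
from h import *
import glob
f=np.mean([grab_frame('top').astype(float) for _ in range(6)],0)
g=np.mean([grab_frame('side').astype(float) for _ in range(6)],0)
np.save('top16.npy',f); np.save('side16.npy',g)
def z(a,c0,r0,w,h,lo,hi): 
  b=np.clip((a[r0:r0+h,c0:c0+w,::-1]-lo)*255/(hi-lo),0,255).astype(np.uint8); return cv2.resize(b,(400,300),interpolation=cv2.INTER_CUBIC)
t0=cv2.imread('pics/top0raw.png')[:,:,::-1].astype(float); s0=cv2.imread('pics/side0raw.png')[:,:,::-1].astype(float)
A=np.hstack([z(t0,204,138,48,36,0,255),z(f,204,138,48,36,0,255)]); B=np.hstack([z(s0,190,215,48,36,0,255),z(g,190,215,48,36,0,255)])
cv2.imwrite('pics/cmp.png',np.vstack([A,B]))
b=lambda a,lo,hi:cv2.resize(np.clip((a[155:175,214:241,::-1]-lo)*255/(hi-lo),0,255).astype(np.uint8),(400,300),interpolation=cv2.INTER_NEAREST)
cv2.imwrite('pics/cmph.png',np.hstack([b(t0,30,255),b(f,30,230)]))
"
```

```text
(no output)
```

View pics/cmp.png

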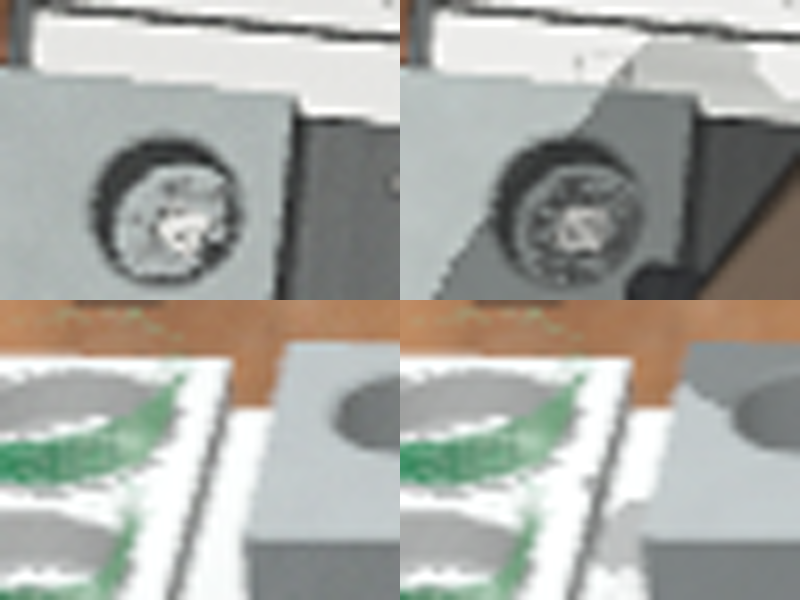

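View pics/cmph.png

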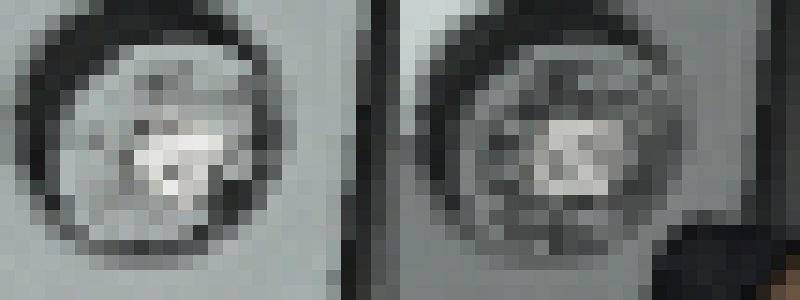

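```bash
python3 -c "
from h import *
f=np.load('top16.npy');g=np.load('side16.npy')
def z(a,c0,r0,w,h,lo,hi,W=400,H=600): 
  b=np.clip((a[r0:r0+h,c0:c0+w,::-1]-lo)*255/(hi-lo),0,255).astype(np.uint8); return cv2.resize(b,(W,H),interpolation=cv2.INTER_NEAREST)
cv2.imwrite('pics/tong.png',np.hstack([z(f,214,136,26,18,120,255,400,277),z(g,196,232,28,20,120,255,400,277)]))
ax=np.array([.526,-.2402]); J=R.from_euler('z',-6,degrees=True).as_matrix()[:2,:2]
for u,v in ((225.3,147.5),(231.5,147.5),(228.5,145)):
  print(J.T@(onz('top',(u,v),.03)[:2]-ax))
K,o,A=cam('side')
for u,v in ((150+432/6.667,190+412/6.667),(150+468/6.667,190+408/6.667)):
  print('side',J.T@(onz('side',(u,v),.03)[:2]-ax))
"
```

```text
[0.03825887 0.00462616]
[ 0.03954781 -0.00922018]
[ 0.04453945 -0.00194219]
side [0.04550481 0.0364422 ]
side [0.03553821 0.03424561]
```

View pics/tong.png

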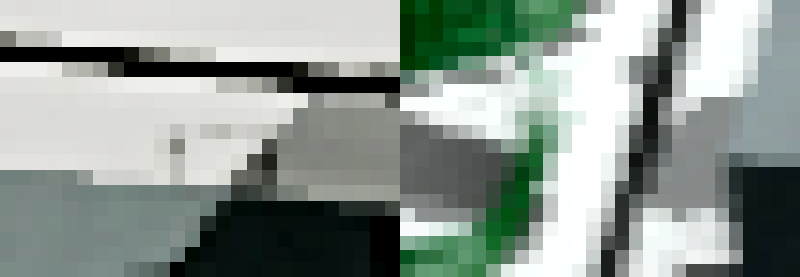

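The averaged crops show marks of the tongue over the flange (absent before): centred at jig y ≈ −2 mm, reaching to x ≈ 45 mm, i.e. pointing straight along jig x, as expected for a fully turned lock. Now the holder.

```bash
python3 -c "
from h import *
g=np.load('side16.npy').astype(np.uint8); up('side',g,250,150,64,80*64//85,'s17.png')
c0,r0,s=250,150,min(800/64,600/60)
print(s)
for n,p in (('rim',[.4285,-.3655,.045]),('flange',[.4285,-.3655,.003]),('keyend',[.4285,-.3645,.096])): print(n,(proj('side',p)-[c0,r0]+.5)*s)
d=cut_out('side','holder')[0]; print(d['conf'],d['box'])
b=d['box']; 
"
```

```text
10.0
rim [332.8012721  538.30307045]
flange [331.40751673 702.238341  ]
keyend [335.09326763 332.09696304]
0.91 [282.9, 212.2, 25.1, 27.8]
```

View pics/s17.png

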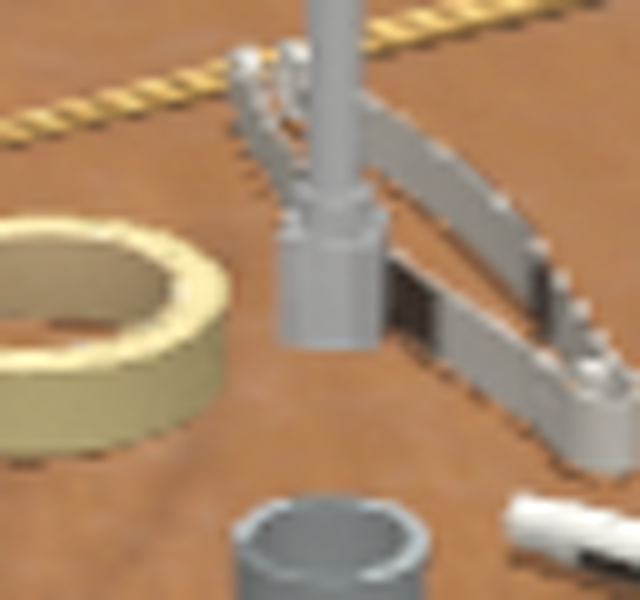

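Rim centre at (331,540), matching the holder at (0.4289,−0.3652); socket centre at (332,~330), i.e. within ~1 mm of the holder axis. Lower with −1 mm in y.

```bash
python3 -m pendant '[[0,-1,-10,0,0,0,-1],[0,-1,-22,0,0,0,-1],[0,-1,-34,0,0,0,-1],[0,-1,-46,0,0,0,-1],[0,-1,-56,0,0,0,-1]]'; python3 st.py; python3 -m pendant '[[0,0,-8,0,0,0,-1],[0,0,-16,0,0,0,-1],[0,0,-24,0,0,0,-1],[0,0,-29,0,0,0,-1],[0,0,-32,0,0,0,-1]]'; python3 st.py; python3 -c "
from h import *
g=grab_frame('side'); up('side',g,220,130,120,90,'s18.png')"
```

```text
t: 22.35
tcp_pos: [0.4273, -0.3652, 0.2036]
eef_rot: [0.082, -0.702, 0.082, 0.703]
force: [0.7, -0.9, -0.4]
grip_width: 0.15
[ 0.72492567 -0.88471133 -0.39285724] [0.13065574 0.05588882 0.02915726] [ 0.42729341 -0.36516633  0.20361221] yaw -103.30794481794764 -1.1265808090072613
t: 22.85
tcp_pos: [0.4276, -0.3654, 0.1727]
eef_rot: [0.082, -0.702, 0.082, 0.702]
force: [0.0, 0.0, -1.0]
grip_width: 0.154
[ 0.00311794  0.04997118 -1.03254459] [ 0.07310223 -0.00600918  0.02457954] [ 0.42755561 -0.3653925   0.1727467 ] yaw -103.30929847925427 -1.1209416623082946
```

View pics/s18.png

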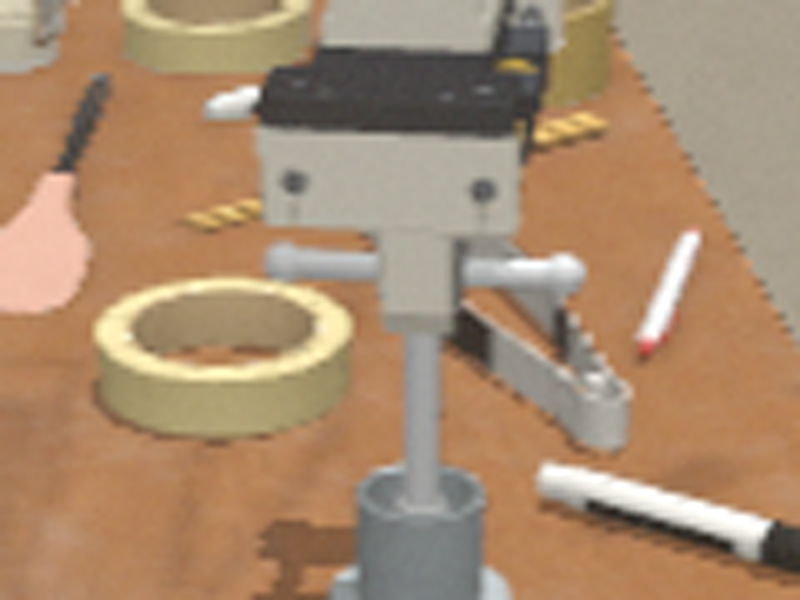

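The socket is in the bore (stem in the rim at (423,495)) with no contact force. Last millimetres, then release.

```bash
python3 -m pendant '[[0,0,-0.5,0,0,0,-1],[0,0,-1,0,0,0,-1],[0,0,-1.5,0,0,0,-1],[0,0,-1.5,0,0,0,-1],[0,0,-1.5,0,0,0,-1]]'; python3 st.py
```

```text
t: 23.4
tcp_pos: [0.4277, -0.3655, 0.1719]
eef_rot: [-0.082, 0.702, -0.082, -0.702]
force: [0.4, 0.2, -0.9]
grip_width: 0.154
[ 0.44205663  0.16877057 -0.9122599 ] [-0.02766563  0.01974493  0.04416004] [ 0.42769138 -0.36549324  0.1718702 ] yaw -103.30681239616874 -1.1207603614004724
```

```bash
python3 -m pendant '[[0,0,-0.5,0,0,0,-1],[0,0,-1,0,0,0,-1],[0,0,-1,0,0,0,-1],[0,0,-1,0,0,0,-1],[0,0,-1,0,0,0,-1]]'; python3 st.py
```

```text
t: 23.9
tcp_pos: [0.4278, -0.3657, 0.1712]
eef_rot: [-0.082, 0.703, -0.082, -0.702]
force: [-1.4, 0.3, 5.9]
grip_width: 0.148
[-1.37583376  0.31693886  5.85947539] [ 0.21628552  0.2282678  -0.03189246] [ 0.42782561 -0.36567534  0.17115552] yaw -103.3119583983371 -1.1205104246245012
```

On the floor (5.9 N up). Open the jaws gently.

```bash
python3 -m pendant '[[0,0,0.5,0,0,0,-0.6],[0,0,0.5,0,0,0,-0.4],[0,0,0.5,0,0,0,-0.2],[0,0,0.5,0,0,0,0],[0,0,0.5,0,0,0,0.3]]'; python3 -m pendant '[[0,0,0,0,0,0,0.6],[0,0,0,0,0,0,0.8],[0,0,0,0,0,0,0.9],[0,0,0,0,0,0,0.9],[0,0,0,0,0,0,0.9]]'; python3 st.py; python3 -c "
from h import *
g=grab_frame('side'); up('side',g,220,130,120,90,'s19.png')"
```

```text
t: 24.4
tcp_pos: [0.4276, -0.3654, 0.1711]
eef_rot: [0.082, -0.702, 0.082, 0.702]
force: [1.7, -0.2, -0.6]
grip_width: 0.498
t: 24.9
tcp_pos: [0.4276, -0.3655, 0.1712]
eef_rot: [0.082, -0.702, 0.082, 0.702]
force: [-0.0, 0.5, -0.7]
grip_width: 0.922
[-0.04089046  0.48076202 -0.6708535 ] [ 0.0086425  -0.01132979 -0.09133825] [ 0.42762824 -0.36545018  0.17124767] yaw -103.31021261412604 -1.1206516984375419
```

View pics/s19.png

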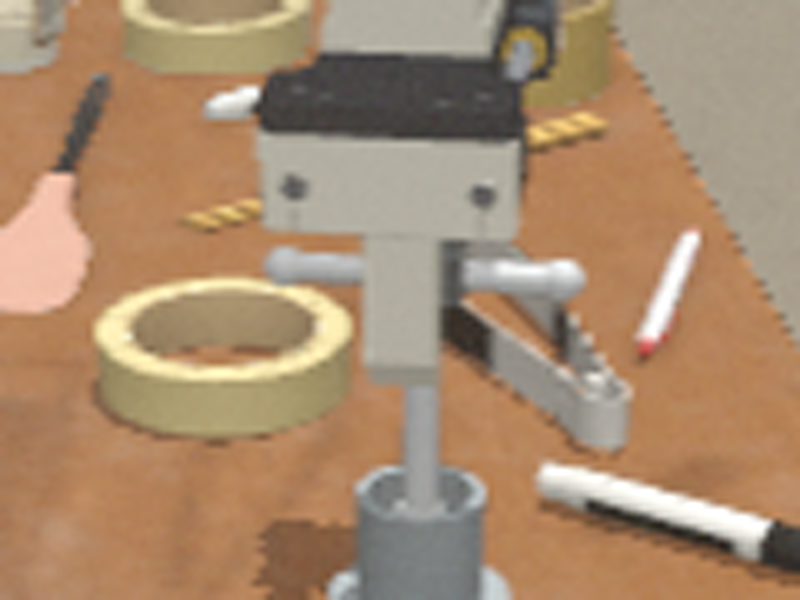

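The key stands upright by itself (hub level at (425,270), stem vertical in the rim). Retreat straight up, then aside for a clear view.

```bash
python3 -m pendant '[[0,0,10,0,0,0,0.9],[0,0,30,0,0,0,0.9],[0,0,55,0,0,0,0.9],[0,0,90,0,0,0,0.9],[0,0,120,0,0,0,0.9]]'; python3 -m pendant '[[-30,-30,10,0,0,0,0.9],[-60,-60,10,0,0,0,0.9],[-90,-90,10,0,0,0,0.9],[-120,-120,10,0,0,0,0.9],[-150,-150,10,0,0,0,0.9]]'; python3 -m pendant '[[-20,-25,0,0,0,0,0.9],[-40,-50,0,0,0,0,0.9],[-50,-70,0,0,0,0,0.9],[-50,-70,0,0,0,0,0.9],[-50,-70,0,0,0,0,0.9]]';python3 -c "
from h import *
f=np.mean([grab_frame('top').astype(float) for _ in range(4)],0).astype(np.uint8); g=grab_frame('side')
up('top',f,180,95,160,120,'t20.png'); up('top',f,205,130,48,36,'t20b.png'); up('side',g,180,130,180,135,'s20.png')"
```

```text
t: 25.45
tcp_pos: [0.4276, -0.3655, 0.2936]
eef_rot: [-0.082, 0.703, -0.082, -0.702]
force: [1.6, -0.4, 0.0]
grip_width: 0.949
t: 25.95
tcp_pos: [0.2763, -0.5165, 0.3023]
eef_rot: [-0.082, 0.703, -0.082, -0.702]
force: [0.5, -0.8, -1.1]
grip_width: 0.949
t: 26.45
tcp_pos: [0.2276, -0.5854, 0.3016]
eef_rot: [-0.082, 0.702, -0.082, -0.702]
force: [1.1, 0.4, 0.1]
grip_width: 0.95
```

View pics/t20.png

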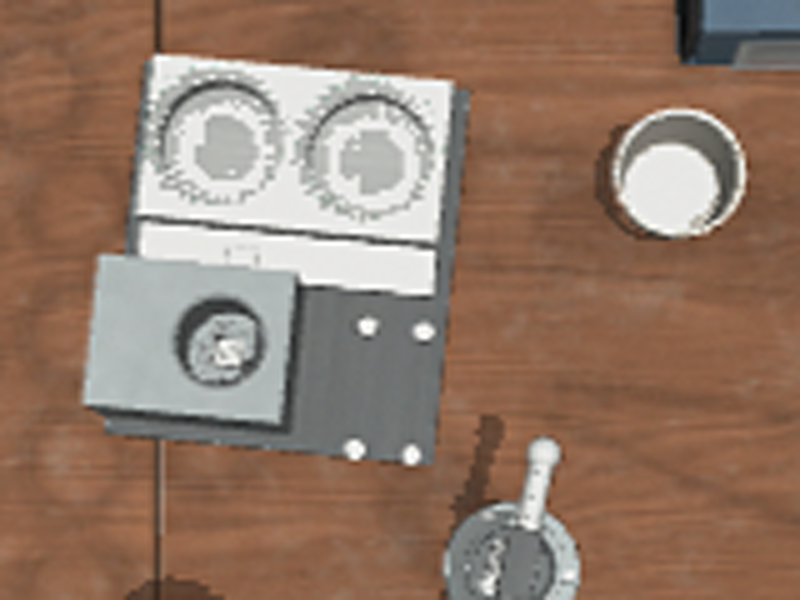

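View pics/t20b.png

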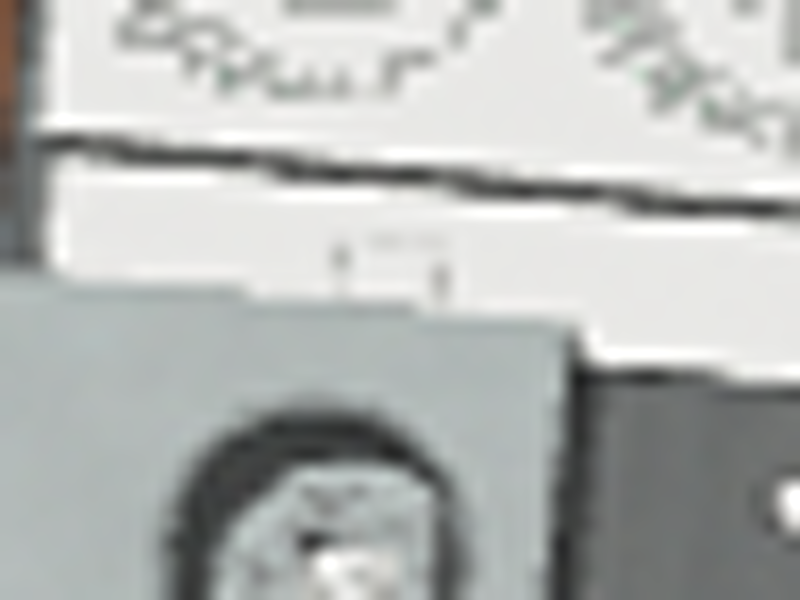

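View pics/s20.png

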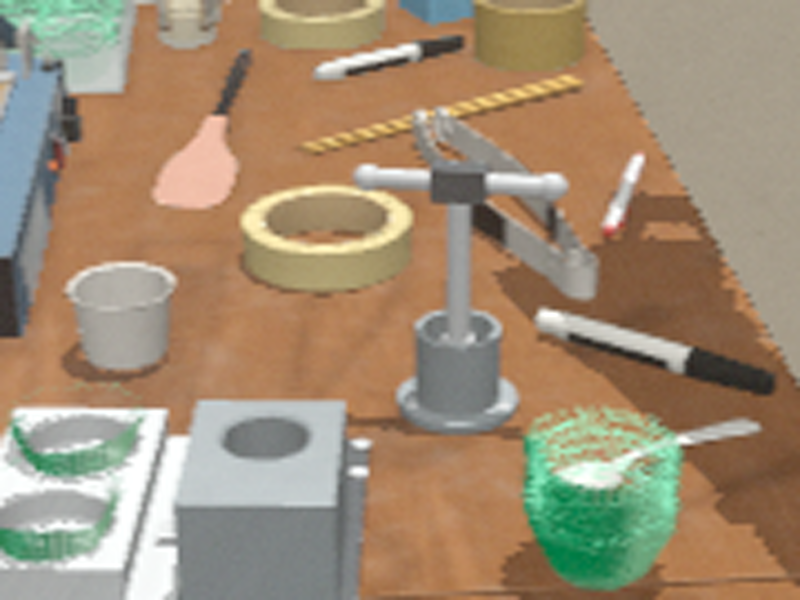

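Clear views: the key stands upright in its holder (hub (458,183), stem vertical into the rim (458,330)). The tongue now shows over the flange (edges at (342,265) and (440,280) in the zoom). The pot at (316,130) and the stack (side rows 222–262, column 315, full-picture pixels) are unchanged from the start. The robot is clear of everything, so I'm handing in.

```bash
python3 -c "
from h import *
s=get_state(); print(s['t'],s['force'],abs(s['dq']).max())
print(sign_off())"
```

```text
26.7 [0.02677576 0.70930779 0.31826922] 0.00448095746593583
the job is handed in; nothing more can be done
None
```

I took the key from its holder, set it fully on the lock head and turned it clockwise to what I judge is the stop. I then put it back upright in the holder, backed the arm off and handed in at 26.7 s. No verdict was reported.

**What the last checks showed**
- **Lock:** The steel tongue shows over the nest plate's flange in both cameras; it was not there at the start. The key turned about 115°, which is more than the full lock travel plus the play. The resisting torque rose to about 0.37 N m, about three times the stated friction, and fell to nearly zero when I backed off.
- **Key:** It stands upright and free in the holder. The lower end met the floor with about 6 N before I let go, and it sits about 1 mm from the axis by camera.
- **Bystanders:** The cup stack and the steel pot appear at the same pixels as before. The arm ended clear of everything.

**What did not fit well**
- **Stop angle:** The stop came about 15–20° later than the jig's angle suggested, and softly, as a gradual rise in torque rather than a hard step. That would fit a lock head whose zero is not square with the block, but I did not confirm it. I have no direct reading of the lock angle.
- **Vertical pull:** During the turn the wrist showed a pull of up to 11 N that I cannot explain. It faded as the turn went on.

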